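# Free a stuck dish shaker, load it and set its speed

## Task

Get the dish shaker ready to run. First break its stuck transport lock loose and turn it clockwise as far as it will go; then take the transport block out of the tray and put it on the cork mat, and lay every one of the 52 mm culture dishes from the bench (there are two to four) flat on the shaker's tray, right way up, side by side, with nothing standing above the rim; then shut the lid fully, and last of all turn the speed dial to the three-dot mark. Leave everything else on the bench where it is.

Things in the scene. Friction and masses are not known exactly. Their poses are not given: they have to be found in the camera images.
- shaker: fixed dish shaker: cream tray box 142 mm (x) by 260 mm (y); grey control deck along its -x side (x -205 to -71 mm, y -130 to 130, top 35 mm above the bench). Origin under the tray box's centre, at bench level, z up. Tray inside 130 (x) by 248 mm (y), walls 6 mm, floor 36 mm and rim 60 mm above the bench. Lid hinged along the +x rim (x = 71). +x points to the robot's left, give or take 0.2 rad
- tray_in (a point): centre of the tray floor, 36 mm above the bench; axes as the shaker's. The tray is 24 mm deep: an 18 mm dish lying flat is under the rim, one lying on another dish or on the wall is not. Room for four dishes, e.g. at x = -35 and 23 mm, y = -58 and 58 mm
- lid (a joint): angle of the clear orange lid (rad): 0 shut, grows as it opens, stop at 2.35; starts between 1.95 and 2.25, leaning back past upright. Stiff hinge (about 0.2 N m): it stays wherever it is left and must be pushed all the way down, with a few newtons near its free edge
- lid_hinge (a point): middle of the hinge line, 60.5 mm above the bench, on the lid's inner face; axes turn with the lid: the plate reaches 142 mm along its -x, is 260 mm wide (y) and 7 mm thick towards its +z (the outer face); a black tab 12 mm long, 70 mm wide sticks out beyond the free edge
- lid_edge (a point): middle of the lid's free edge, on its outer face; axes as for lid_hinge
- lock (a joint): angle of the transport lock (rad): starts stuck at 0 to 0.02 (locked), grows clockwise seen from above, stop at 2.5 = released. Breaking it loose takes a firm twist, about 0.4 N m, so grip the bar hard (40 N or more); the resistance fades by about 0.5 rad. Let go before 0.4 rad it jumps back to 0; beyond 0.6 it turns freely and stays where it is left
- lock_grip (a point): on the vertical axis of the lock knob, the height to grip, 72 mm above the bench. The larger black knob, at shaker x = -145, y = +65 mm: skirt 52 mm across, on it an upright bar 56 long, 14 thick, 30 mm high (from 19 mm below this point to 11 above). The point's x axis runs along the bar to its white-line end and turns with it; deck marks: bar = locked, ring = released
- dial (a joint): angle of the speed dial (rad): click stops at 0, 0.5, 1.0, 1.5, 2.0 for one to five dots; grows clockwise seen from above; about 0.1 N m to leave a stop, and it pulls itself into the nearest one when let go. Starts at the one-dot stop. Three dots = 1.0
- dial_grip (a point): on the vertical axis of the dial, the height to grip, 72 mm above the bench. The smaller black knob, at shaker x = -145, y = -65 mm: skirt 40 mm across, upright bar 46 long, 12 thick, 30 mm high (19 mm below this point to 11 above). The point's x axis runs along the bar to the white-line end and turns with it; one to five black dots are printed round it
- dish1: closed round culture dish, 52 mm across, 18 mm high, frosted off-white plastic, about 45 g; origin at the centre of its underside, z up through its lid. Position None when there is none of it this time
- dish2: closed round culture dish, 52 mm across, 18 mm high, frosted off-white plastic, about 45 g; origin at the centre of its underside, z up through its lid. Position None when there is none of it this time
- dish3: closed round culture dish, 52 mm across, 18 mm high, frosted off-white plastic, about 45 g; origin at the centre of its underside, z up through its lid. Position None when there is none of it this time
- dish4: closed round culture dish, 52 mm across, 18 mm high, frosted off-white plastic, about 45 g; origin at the centre of its underside, z up through its lid. Position None when there is none of it this time
- mat: thin cork mat on the bench, 120 mm (x) by 100 mm (y), 2 mm thick; origin at the centre of its underside; where the transport block is kept
- block: transport block, loose: plain aluminium block 60 mm (x) by 36 mm (y) by 30 mm high, about 150 g; starts lying on the tray floor, its x within 0.15 rad of the shaker's x, and stands 6 mm above the tray's rim; origin at the centre of its underside
- block_mid (a point): centre of the transport block, 15 mm above its underside; axes as the block's
- counter: steel tally counter, round, 42 mm across, 28 mm high, standing among the dishes; leave it alone
- bigdish: large culture dish, 92 mm across, 16 mm high; stays on the bench
- tipbox: grey pipette tip box with clear cover, 120 x 85 x 66 mm; stays
- bottle: off-white bottle, 50 mm across, 100 mm high; stays
- slidebox: black slide box, 90 x 34 x 30 mm; stays
- timer: white bench timer, 60 x 60 x 16 mm; stays
- chamber_slide: metal counting slide, 76 x 26 x 5 mm; stays
Things that resemble listed ones, but are neither listed nor needed, are in the scene too. What is shaped like the dish3 but turquoise or yellow is not meant.

How it is judged:
By the outcome, as a careful person would: the job done as asked, in the order asked, and still so for the second after the job is handed in, with the robot touching nothing.
Of dish1, dish2, dish3, dish4 only 2 to 4 are there at a start; the rules pass over those that are not, and their reading is None.
At some moment in a run one of dish1, dish2, dish3, dish4 may be knocked a few centimetres aside while the robot is not near it.
Once in a run the grip may slacken for a moment while it holds something.
It also fails if it takes over 210 s, if anything falls off the work surface, if the arm or the gripper's body presses on something with over 40 N, if the wrist force passes 120 N, or if a joint passes its speed limit or range.

## Robot

A 6-joint arm with a two-finger parallel gripper is mounted at the origin on the work surface. World frame = base frame: x ahead of the robot, y to its left, z up, the work surface at z = 0. Lengths are in mm, angles in rad, forces in N, time in s.
With the tool pointing down it reaches from about 400 to 925 mm from the base axis. Payload 12.5 kg.
Tool frame: the origin (TCP) lies between the finger pads; the fingertips stand 19 mm ahead of it and the grasp point (between the pads) is the TCP (env.nose_length is the distance from the TCP to the fingertips, in mm); z points along the fingers, y is the line along which they close (so a half turn about z gives the same grasp; the last joint's range is limited). The gripper opens to 95 mm and grips with 3 to 60 N. Pads are 20 mm wide; open, the fingers measure 119 mm over their backs; the gripper's body (75 mm by 180 mm) begins 59 mm behind the grasp point.
Start: joints at [-1.272, 0.491, 1.559, -0, 1.092, -0.106], TCP at [246.17, -574.495, 233.661] pointing down, gripper open.
Joint ranges: [-3.1, 3.1], [-0.84, 2.19], [0.05, 2.79], [-1.13, 4.28], [0.06, 2.93], [-2.69, 2.69]. Speed limits (rad/s): [2.22, 2.22, 2.79, 3.14, 3.14, 3.14].

## Interface

Orientations are given as [roll, pitch, yaw] about the fixed x, y, z axes, in that order (R = Rz(yaw) Ry(pitch) Rx(roll)).
In Python, from cell import env gives the robot as it stands. The module is installed in compiled form; this text tells all that it offers.
- The arm moves only by the tool drive_tool, never from a script. Its argument "rows" is a list that holds one entry, the list of rows, each a list of 7 numbers: the shift along the tool's x, y, z scaled (see below), then the turn, a rotation vector about the tool's x, y, z scaled (see below), then the opening, from 0 (shut) to 1 (fully open). In form: [[[tx, ty, tz, ax, ay, az, jaw], ...]]. A call has 1 to 5 rows; each row shifts and turns the commanded pose from where the row before left it, along the tool's axes as they then stand; what a row does not reach is not made up. The controller multiplies each number of a shift by 250 mm and each number of a turn by 180 degrees. A row lasts 1/8 s, in which the tool goes at most 62.5 mm and 10.7 degrees, less where a joint would pass 70% of its speed; a pose out of reach is approached as far as the arm can. A call with a number of a shift or a turn outside -1 to 1 is refused whole. A call with a gripper value outside its range is refused whole. The fingers move at their own pace and stop on an object; the grip force is fixed at half the most. Time passes only in rows, so rows that do not move let the fingers close. It gives the time, the measured TCP pose, the force, the opening and the grip force at its end, in the units of the state.
- env.state(): the state, without advancing time (a new reading comes with each control period).
- env.read_camera(name): name is "scene" or "top"; returns a dict with "color" (420x560x3 uint8, blue, green, red), "camera_matrix" (3x3 intrinsics, pixels), "k1" (the pictures are not rectified: a ray, as slopes to the right and down, at radius r is drawn at 1 + k1 r^2 times it, then the intrinsics apply), "pose" (4x4, takes a point from camera to world coordinates). Camera axes: x right, y up, looking along -z (the intrinsics and any distortion apply to the point x, -y, -z); pixel columns grow to the right and rows downward; lengths in mm; the calibration is good to about 2 mm. A picture is of the moment at which its call begins. There is no depth.
- env.job_done(): hands the job in; it is judged then, once.
Trained networks look in a picture, given as the dict that the camera call returned (one of the last four; its "shot" number tells which), for a name from the list of things; names that differ only in an ending like _2 or _b are one class to them, and where a whole thing is asked for, a point or a joint stands for the part that bears it (a point fixed in the world has none). Each returns a list of dicts, best first, with "score" (0 to 1); they miss things now and then, are a little off and sometimes report something else, mostly with a low value. They report only what shows in the picture. A call takes as long as a camera call. They do not tell look-alikes from the thing itself.
- env.search_frame(name, picture): "at" ([x, y, z] in mm, in the coordinates of the camera as it stood for that picture, good to about 4 mm: the middle of the surface that is visible of it).
- env.place_of(name, picture): "at" ([x, y, z] in mm, in the coordinates of the camera as it stood for that picture, good to about 4 mm: a listed point, or the origin of a listed thing).
The state is a dict: "t": time; "joints": joint angles; "qvel": joint speeds; "tau": joint torques, N m; "eef_pos": TCP position; "tcp_rot": TCP orientation; "ft_force": force on the tool from outside, world axes, zero at the start; "moment": the same for the moment, N m; "opening": opening from 0.0 (shut) to 1.0 (fully open); "grip_force": force on a finger pad.
Only numpy, scipy, OpenCV 4.12 (cv2) and the standard library are available. Lean on these libraries where they do the work, as an engineer would, in place of code of your own. Each camera call takes 0.05 s, during which the arm holds its last target. There are 200 camera calls.

## Working session

There is one attempt and no reset: what is moved stays moved. The work goes in short steps, Python scripts to look and compute and a tool call to move; the robot and the scene stay as the last step left them, time stands still between calls to the robot, and variables do not carry over. Pictures are saved under pics/ and viewed, at most 14 in all, crops included, and the job is handed in when it is done.

Besides the shell and the picture viewer there is one more tool, called after "Call:" in YAML: its name, and indented under it one key for each argument. drive_tool: Moves the arm, as the interface text tells. Its arguments: {"type":"object","properties":{"rows":{"type":"array","items":{"type":"array","items":{"type":"array","items":{"type":"number","minimum":-1,"maximum":1}}}}},"required":["rows"]}

```bash
ls; mkdir -p pics
cat > h.py <<'E'
import numpy as np, cv2
from cell import env
def w(pic,p): return (pic["pose"]@np.r_[p,1])[:3]
def proj(pic,P):
    c=np.linalg.inv(pic["pose"])@np.r_[P,1]; s=np.array([c[0],-c[1]])/-c[2]
    s=s*(1+pic["k1"]*(s@s)); K=pic["camera_matrix"]; return (K@np.r_[s,1])[:2]
def ray(pic,uv):
    K=pic["camera_matrix"]; d=np.linalg.solve(K,np.r_[uv,1])[:2]; s=d.copy()
    for _ in range(20): s=d/(1+pic["k1"]*(s@s))
    R=pic["pose"]; v=R[:3,:3]@np.array([s[0],-s[1],-1]); return R[:3,3],v
def atz(pic,uv,z):
    o,v=ray(pic,uv); return o+v*(z-o[2])/v[2]
def tri(a,ua,b,ub):
    o1,v1=ray(a,ua);o2,v2=ray(b,ub)
    t=np.linalg.lstsq(np.c_[v1,-v2],o2-o1,rcond=None)[0]
    p,q=o1+v1*t[0],o2+v2*t[1]; return (p+q)/2,np.linalg.norm(p-q)
E
python3 - <<'E'
from h import *
np.set_printoptions(precision=1,suppress=True)
print(env.state())
P={n:env.read_camera(n) for n in("scene","top")}
for n,p in P.items():
    cv2.imwrite(f"pics/{n}0.png",p["color"]); print(n,p["shot"],p["pose"],p["camera_matrix"],p["k1"])
    for k in "shaker tray_in lid_hinge lid_edge lock_grip dial_grip dish1 mat block_mid counter".split():
        for d in env.place_of(k,p)[:6]: print(n,k,round(d["score"],2),w(p,d["at"]),proj(p,w(p,d["at"])))
E
```

```text
pics
{'t': 0.0, 'joints': array([-1.3,  0.5,  1.6, -0. ,  1.1, -0.1]), 'qvel': array([ 0.,  0., -0., -0., -0., -0.]), 'tau': array([  0. , -61.3, -25.8,   0.1,   0. ,  -0. ]), 'eef_pos': array([ 246.1, -574.3,  233.1]), 'tcp_rot': array([-3.1, -0. ,  0.4]), 'ft_force': array([ 1.2,  0.2, -0.1]), 'moment': array([ 0.,  0., -0.]), 'grip_force': 0.0, 'opening': 1.0007142436623775}
scene 1 [[   0.6   -0.7    0.4  941.2]
 [   0.8    0.5   -0.3 -369.3]
 [   0.     0.5    0.8  859.9]
 [   0.     0.     0.     1. ]] [[388.4   0.  274. ]
 [  0.  388.4 211.3]
 [  0.    0.    1. ]] -0.019319526961555165
scene shaker 0.63 [524.6 220.1   0.1] [353.9 168. ]
scene tray_in 0.77 [531.8 220.   34.6] [357.9 161.8]
scene tray_in 0.69 [ 648.7 -471.1    1. ] [152.  356.3]
scene lid_hinge 0.7 [530.6 291.   63.9] [378.7 142.8]
scene lid_hinge 0.62 [461.1  80.1  74. ] [302.7 159.6]
scene lid_edge 0.61 [530.8 370.9 181.1] [411.9  97.7]
scene lid_edge 0.3 [531.1 221.8  37.5] [358.4 160.7]
scene lock_grip 0.63 [464.4  80.3  70.4] [303.5 161.3]
scene lock_grip 0.24 [587.8  74.5  71.5] [332.8 193.5]
scene dial_gr
[... 1630 characters left out ...]
7] [190.5 312.7]
top dish1 0.87 [ 599.3 -127.5    1.7] [298.5 202.4]
top dish1 0.78 [ 585.9 -297.    -1. ] [364.2 207.9]
top dish1 0.72 [ 454.4 -300.8    0.4] [367.  258.6]
top dish1 0.57 [ 463.9 -151.3    3.2] [308.  254.5]
top dish1 0.31 [ 535.1 -221.9   -0.5] [335.3 227.2]
top mat 0.82 [ 458.2 -417.9   -2.6] [413.2 257.5]
top mat 0.33 [ 463.4 -153.6   -2.1] [308.8 255. ]
top block_mid 0.68 [ 539.  -224.6    1.4] [336.4 225.6]
top block_mid 0.67 [530.1 195.4  48.5] [168.6 225.3]
top block_mid 0.17 [533.7 370.5 174.7] [ 78.1 213.7]
top counter 0.54 [ 535.7 -225.5    1.2] [336.8 226.9]
top counter 0.53 [ 754.7 -128.    -4.3] [298.5 145.5]
top counter 0.45 [ 648.2 -476.8    4.3] [433.7 184.1]
```

View pics/scene0.png

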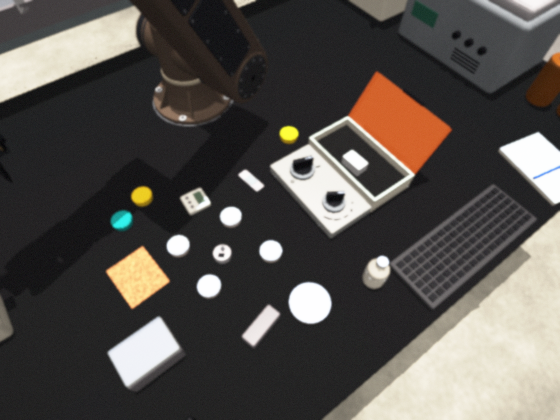

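View pics/top0.png

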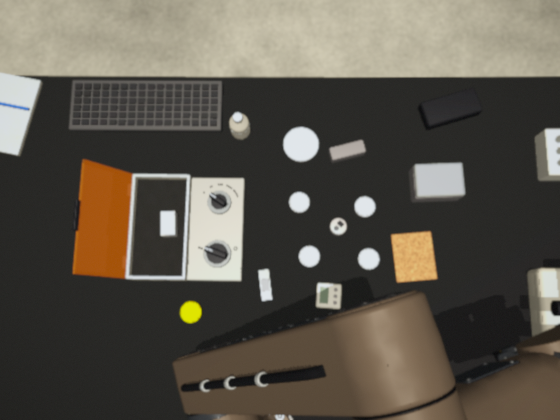

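Four white dishes are at scene (231,217), (178,246), (209,286) and (271,251). Look-alikes are yellow (289,135) and (142,196), turquoise (121,220), the counter (222,253) and the large dish (310,302). Close crop next.

Run:
```python
from h import *
s=cv2.imread("pics/scene0.png"); t=cv2.imread("pics/top0.png")
a=cv2.resize(t[160:295,65:250],None,fx=4,fy=4,interpolation=cv2.INTER_CUBIC)
cv2.imwrite("pics/c1.png",cv2.convertScaleAbs(a,alpha=1.0))
a=cv2.resize(s[110:240,160:425],None,fx=3,fy=3,interpolation=cv2.INTER_CUBIC)
cv2.imwrite("pics/c2.png",a)
np.set_printoptions(precision=1,suppress=True)
S=env.read_camera("scene");T=env.read_camera("top")
import itertools
for n,p in(("s",S),("t",T)):
    g=p["color"]; m=((g.min(2)>150)&(np.ptp(g.astype(int),axis=2)<40)).astype(np.uint8)
    k,l,st,c=cv2.connectedComponentsWithStats(m)
    for i in range(1,k):
        if 60<st[i,4]<3000: print(n,c[i],st[i],atz(p,c[i],17))
```

```text
s [5.7 3.7] [  0   0  14  10 112] [-880.7 -334.9   17. ]
s [242.3   1.9] [234   0  21   7  78] [-335.5  418.1   17. ]
s [519.8  14. ] [476   0  84  28 537] [ 351.2 1243.5   17. ]
s [532.   4.] [509   0  46  12 326] [ 336.9 1346.2   17. ]
s [553.4  48.6] [544  36  16  24 140] [ 551.6 1155.3   17. ]
s [360.9 159.7] [309 116 105  86 996] [522.3 244.5  17. ]
s [536.6 162.5] [ 500  132   60   72 2289] [822.2 641.5  17. ]
s [355.1 159.7] [343 150  25  21 293] [512.9 231.4  17. ]
s [250.8 180. ] [239 170  25  21 248] [399.  -44.9  17. ]
s [194.7 201.2] [181 188  29  25 374] [ 369.7 -201.9   17. ]
s [230.4 215.8] [220 207  22  19 326] [ 462.1 -150.9   17. ]
s [177.6 244.9] [167 235  23  21 365] [ 456.1 -299.7   17. ]
s [270.4 250.2] [260 240  22  21 374] [ 600.7 -125.9   17. ]
s [221.7 252.3] [213 245  18  16 221] [ 536.1 -223.8   17. ]
s [379.  267.8] [368 256  22  25 406] [788.9  53.6  17. ]
s [208.6 285.6] [197 275  24  23 431] [ 590.1 -293.    17. ]
s [309.5 302.5] [ 289  282   42   42 1373] [ 757.5 -131.6   17. ]
s [260.4 325. ] [243 306  36  40 635] [ 733.8 -249.4   17. ]
s [143.  350.
[... 324 characters left out ...]
 352] [ 736.8 -253.5   17. ]
t [439.1 179.5] [ 415  163   50   34 1521] [ 657.2 -487.3   17. ]
t [158.2 227.5] [ 125  174   65  106 1109] [529.6 228.5  17. ]
t [298.9 201.8] [289 192  21  21 329] [ 597.5 -128.1   17. ]
t [364.4 206.2] [355 196  20  21 332] [ 586.5 -294.9   17. ]
t [167.  222.8] [160 211  15  25 368] [541.8 206.8  17. ]
t [337.6 226.2] [330 218  16  17 179] [ 534.6 -226.1   17. ]
t [308.9 255.9] [299 246  21  21 347] [ 458.8 -153.    17. ]
t [368.3 258.4] [358 248  22  22 350] [ 453.1 -301.4   17. ]
t [264.7 284.6] [258 269  14  32 325] [386.8 -42.9  17. ]
t [549.2 293.4] [538 269  22  59 867] [ 369.5 -740.1   17. ]
t [329.2 294.6] [317 283  24  25 390] [ 363.  -202.8   17. ]
```

View pics/c1.png

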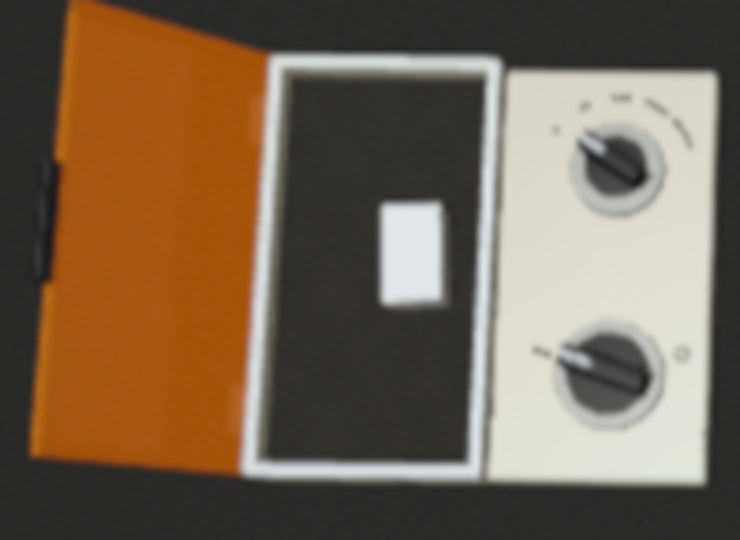

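View pics/c2.png

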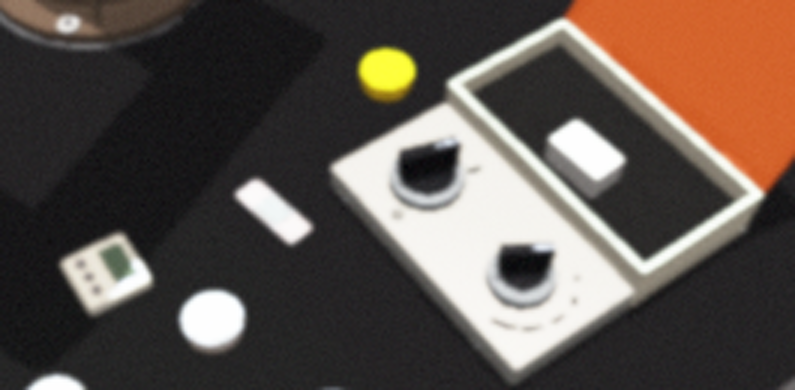

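Top crop: the rim corners, deck corners and both bars are clear, with the lock's white end at (565,355) and the dial's at (582,140). The block lies with its long side along shaker y. Next I fit the shaker pose from both views.

Run:
```python
from h import *
from scipy.optimize import least_squares
np.set_printoptions(precision=2,suppress=True)
S=env.read_camera("scene");T=env.read_camera("top")
M=np.array([[71,-130,60],[-71,-130,60],[-71,130,60],[71,130,60],[-205,-130,35],[-205,130,35.]])
t=np.array([[272,54],[501,57],[484,480],[242,474],[717,72],[707,484]])/4+[65,160]
s=np.array([[760,192],[645,270],[450,83],[565,20],[515,370],[332,168]])/3+[160,110]
def P(q,m): c,n=np.cos(q[3]),np.sin(q[3]); return np.array([q[0]+c*m[0]-n*m[1],q[1]+n*m[0]+c*m[1],q[2]+m[2]])
def res(q,L): return np.concatenate([proj(p,P(q,m))-u for p,U in L for m,u in zip(M,U)])
for L in([(T,t)],[(S,s)],[(T,t),(S,s)]):
    f=least_squares(res,[529,220,0,1.57],args=(L,)); print(f.x,f.fun.round(1))
q=f.x; print("lock",P(q,[-145,65,72]),"dial",P(q,[-145,-65,72]))
for n,(a,b) in {"lock":((565,355),(645,380)),"dial":((582,140),(640,178))}.items():
    a,b=[atz(T,np.array(u)/4+[65,160],82) for u in(a,b)]
    print(n,a,b,(a+b)/2,np.arctan2(*(a-b)[[1,0]]))
for n,(a,b) in {"lock":((455,143),(402,155)),"dial":((550,250),(500,250))}.items():
    a,b=[atz(S,np.array(u)/3+[160,110],83) for u in(a,b)]
    print("scene",n,a,b,(a+b)/2,np.arctan2(*(a-b)[[1,0]]))
# block top corners
print("block", [atz(T,np.array(u)/4+[65,160],66) for u in((380,202),(441,202),(441,303),(380,303))])
a=np.array((585,148))/3+[160,110]; b=np.array((411,252))/4+[65,160]
print("blocktri",tri(S,a,T,b))
for a,b in(((230.4,215.8),(308.9,255.9)),((177.6,244.9),(368.3,258.4)),((208.6,285.6),(364.4,206.2)),((270.4,250.2),(298.9,201.8))): print(tri(S,a,T,b))
for p in(S,T):
    g=p["color"].astype(int); m=((g[...,2]>120)&(g[...,1]>70)&(g[...,0]<110)&(g[...,2]>g[...,1]+20)).astype(np.uint8)
    k,l,st,c=cv2.connectedComponentsWithStats(m)
    print("mat",[(c[i],atz(p,c[i],2)) for i in range(1,k) if st[i,4]>800])
```

```text
[525.85 215.57   6.77   1.56] [-0.1  0.2 -0.1  0.2 -0.8 -0.5  0.3  0.3  0.6 -0.2  0.2 -0. ]
[527.53 227.94  -8.57   1.56] [ 0.4  0.4 -0.5  0.7 -0.3  0.1 -0.5 -0.   0.8 -0.5  0.1 -0.7]
[529.12 220.12  -1.93   1.56] [-0.9 -0.1 -1.4 -0.2 -1.9 -1.6 -0.3 -0.8 -1.  -0.7 -1.3 -1.2 -0.4  0.7
 -1.8  1.2 -1.9 -0.  -1.8 -0.3 -1.   0.3 -1.9 -0.6]
lock [462.9   75.67  70.07] dial [592.9   74.57  70.07]
lock [467.53  95.4   82.  ] [452.67  47.19  82.  ] [460.1   71.29  82.  ] 1.271859536175489
dial [599.46  89.01  82.  ] [575.91  53.11  82.  ] [587.69  71.06  82.  ] 0.9901731600406743
scene lock [475.03  97.75  83.  ] [458.61  52.57  83.  ] [466.82  75.16  83.  ] 1.222227868912851
scene dial [607.66  89.    83.  ] [583.71  56.13  83.  ] [595.69  72.57  83.  ] 0.9410376097290383
block [array([563.75, 214.11,  66.  ]), array([563.88, 176.72,  66.  ]), array([501.19, 174.17,  66.  ]), array([501.07, 211.23,  66.  ])]
blocktri (array([534.5 , 196.3 ,  63.79]), np.float64(4.804642904316474))
(array([ 459.8 , -151.65,   14.22]), np.float64(3.2176730526200683))
(array([ 453.92, -300.65,   14.06]), np.float64(2.5975621763831254))
(array([ 587.95, -294.07,   13.07]), np.float64(3.016636546255979))
(array([ 598.94, -126.68,   14.44]), np.float64(3.4271276682964276))
mat [(array([398.52, 122.17]), array([473.82, 451.37,   2.  ]))]
mat [(array([102.33, 220.99]), array([548.76, 375.96,   2.  ])), (array([413.42, 256.09]), array([ 461.27, -417.64,    2.  ]))]
```

```bash
cat > plan.py <<'E'
from h import *
from scipy.spatial.transform import Rotation as Ro
def plan(wps,step=50,turn=9,start=None):
    """wps: (x,y,z,yaw,jaw[,step] [,'hold n']) -> print rows in chunks of 5"""
    s=env.state(); p=np.array(s["eef_pos"]); R=Ro.from_euler("xyz",s["tcp_rot"]); rows=[]
    for w_ in wps:
        if len(w_)==2: rows+= [[0]*6+[w_[0]]]*w_[1]; continue
        x,y,z,yaw,jaw=w_[:5]; st=w_[5] if len(w_)>5 else step
        tp=np.array([x,y,z]); tR=Ro.from_euler("xyz",[np.pi,0,yaw])
        n=max(1,int(np.ceil(max(np.linalg.norm(tp-p)/st,np.degrees((R.inv()*tR).magnitude())/turn))))
        for i in range(n):
            k=n-i; d=R.inv().apply((tp-p)/k)/250; r=(R.inv()*tR).as_rotvec()/k/np.pi
            d=d.round(3); r=r.round(4); rows.append([*d,*r,jaw]); p=p+R.apply(d*250); R=R*Ro.from_rotvec(r*np.pi)
    print(len(rows),"rows end",p.round(1),R.as_euler("xyz").round(3))
    for i in range(0,len(rows),5): print("["+",".join("["+",".join(f"{v:g}" if v else "0" for v in r)+"]" for r in rows[i:i+5])+"]")
E
python3 - <<'E'
from plan import *
print(env.state()["eef_pos"],env.state()["tcp_rot"])
plan([(468,91,190,1.25,0.5),(468,91,120,1.25,0.5)])
E
```

```text
[ 246.16002196 -574.5050918   233.66417044] [3.14147979e+00 4.68793632e-05 4.04827969e-01]
17 rows end [468.   91.1 120.1] [3.142 0.    1.25 ]
[[0.124,-0.14,0.012,0,0,-0.0179,0.5],[0.132,-0.133,0.012,0,0,-0.0179,0.5],[0.139,-0.125,0.012,0,0,-0.0179,0.5],[0.146,-0.117,0.012,0,0,-0.0179,0.5],[0.152,-0.109,0.011,0,0,-0.0179,0.5]]
[[0.158,-0.1,0.012,0,0,-0.018,0.5],[0.164,-0.091,0.011,0,0,-0.0179,0.5],[0.168,-0.081,0.012,0,0,-0.018,0.5],[0.173,-0.072,0.011,0,0,-0.0179,0.5],[0.177,-0.062,0.012,0,0,-0.018,0.5]]
[[0.18,-0.052,0.011,0,0,-0.0179,0.5],[0.182,-0.041,0.012,0,0,-0.018,0.5],[0.184,-0.031,0.011,0,0,-0.0179,0.5],[0.186,-0.021,0.012,0,0,-0.018,0.5],[0.187,-0.01,0.011,0,0,-0.0179,0.5]]
[[0,0,0.14,0,0,0,0.5],[0,0,0.14,0,0,0,0.5]]
```

Call:
drive_tool:
  rows:
    - [[0.124,-0.14,0.012,0,0,-0.018,0.5],[0.132,-0.133,0.012,0,0,-0.018,0.5],[0.139,-0.125,0.012,0,0,-0.018,0.5],[0.146,-0.117,0.012,0,0,-0.018,0.5],[0.152,-0.109,0.011,0,0,-0.018,0.5]]

```text
t: 1.92
eef_pos: [320.0, -351.1, 218.9]
tcp_rot: [3.141, 0.0, 0.689]
ft_force: [-0.2, 0.4, 1.6]
opening: 0.536
grip_force: 0.0
```

Call:
drive_tool:
  rows:
    - [[0.158,-0.1,0.012,0,0,-0.018,0.5],[0.164,-0.091,0.011,0,0,-0.018,0.5],[0.168,-0.081,0.012,0,0,-0.018,0.5],[0.173,-0.072,0.011,0,0,-0.018,0.5],[0.177,-0.062,0.012,0,0,-0.018,0.5]]

```text
t: 2.55
eef_pos: [393.7, -129.0, 204.5]
tcp_rot: [3.141, -0.0, 0.972]
ft_force: [-0.6, -0.5, -0.5]
opening: 0.499
grip_force: 0.0
```

Call:
drive_tool:
  rows:
    - [[0.18,-0.052,0.011,0,0,-0.018,0.5],[0.182,-0.041,0.012,0,0,-0.018,0.5],[0.184,-0.031,0.011,0,0,-0.018,0.5],[0.186,-0.021,0.012,0,0,-0.018,0.5],[0.187,-0.01,0.011,0,0,-0.018,0.5]]

```text
t: 3.18
eef_pos: [467.3, 93.1, 190.2]
tcp_rot: [3.141, -0.0, 1.255]
ft_force: [-0.3, -1.4, 0.4]
opening: 0.5
grip_force: 0.0
```

Call:
drive_tool:
  rows:
    - [[0,0,0.14,0,0,0,0.5],[0,0,0.14,0,0,0,0.5],[0,0,0,0,0,0,0.5]]

```text
t: 3.55
eef_pos: [466.0, 91.6, 118.7]
tcp_rot: [-3.138, 0.002, 1.253]
ft_force: [-1.1, -0.4, 0.1]
opening: 0.499
grip_force: 0.0
```

Call:
drive_tool:
  rows:
    - [[0.008,0,0.08,0,0,0,0.5],[0,0,0.06,0,0,0,0.5],[0,0,0.036,0,0,0,0.5],[0,0,0,0,0,0,0.3],[0,0,0,0,0,0,0.1]]

```text
t: 4.18
eef_pos: [467.9, 93.4, 76.8]
tcp_rot: [3.141, -0.0, 1.253]
ft_force: [0.5, 0.8, 0.3]
opening: 0.345
grip_force: 0.0
```

Call:
drive_tool:
  rows:
    - [[0,0,0,0,0,0,0],[0,0,0,0,0,0,0],[0,0,0,0,0,0,0],[0,0,0,0,0,0,0]]

```text
t: 4.68
eef_pos: [467.3, 93.5, 76.4]
tcp_rot: [-3.141, -0.0, 1.252]
ft_force: [-2.5, 1.1, 5.7]
opening: 0.146
grip_force: 30.0
```

Run:
```python
from h import *
print(env.state())
p=env.read_camera("scene"); cv2.imwrite("pics/l1.png",cv2.resize(p["color"][110:240,230:400],None,fx=4,fy=4,interpolation=cv2.INTER_CUBIC))
```

```text
{'t': 4.675, 'joints': array([5.86544188e-02, 5.29091527e-01, 2.06847361e+00, 3.71385919e-04,
       5.44148149e-01, 3.76869053e-01]), 'qvel': array([-0.00090244,  0.000741  , -0.00065827,  0.0008777 ,  0.00052487,
        0.00145771]), 'tau': array([ -0.56181941, -48.45188856, -13.61451477,  -0.49426273,
        -0.63222773,  -0.38557163]), 'eef_pos': array([467.32898425,  93.50460992,  76.42615859]), 'tcp_rot': array([-3.14140972e+00, -1.34330590e-04,  1.25226392e+00]), 'ft_force': array([-2.5384634 ,  1.12196901,  5.72037954]), 'moment': array([ 0.17370319,  0.35258634, -0.39321575]), 'grip_force': 30.003836452960968, 'opening': 0.14554730853010944}
```

View pics/l1.png

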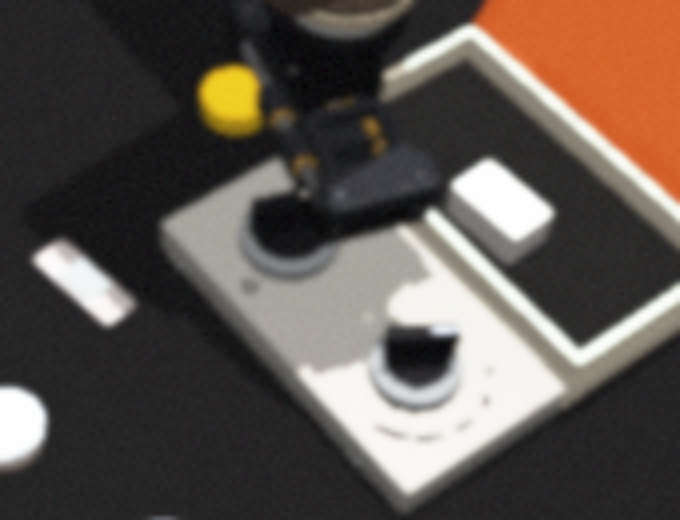

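The bar is held: opening is 0.146, which is about 14 mm. Twisting clockwise about the knob's axis.

Call:
drive_tool:
  rows:
    - [[-0.001,0.01,0,0,0,0.044,0],[-0.001,0.01,0,0,0,0.044,0],[-0.001,0.01,0,0,0,0.044,0],[-0.001,0.01,0,0,0,0.044,0],[-0.001,0.01,0,0,0,0.044,0]]

```text
t: 5.35
eef_pos: [476.3, 86.2, 76.4]
tcp_rot: [-3.14, 0.001, 0.557]
ft_force: [-4.1, 9.6, 8.0]
opening: 0.149
grip_force: 30.0
```

```bash
python3 -c "
from h import *
print(env.state())"
```

```text
{'t': 5.35, 'joints': array([4.20780774e-02, 5.35978431e-01, 2.05015032e+00, 1.55456636e-03,
       5.56729915e-01, 1.05451559e+00]), 'qvel': array([-0.03511361,  0.00574088, -0.01870465,  0.00297625,  0.01422515,
        1.06286018]), 'tau': array([ -4.81219411, -48.67205143, -15.00682712,  -1.47443388,
        -1.3557715 ,  -1.86317571]), 'eef_pos': array([476.25878829,  86.2181745 ,  76.41013503]), 'tcp_rot': array([-3.14025449e+00,  6.96787480e-04,  5.57038954e-01]), 'ft_force': array([-4.07573441,  9.62197163,  8.04328225]), 'moment': array([ 1.7872836 ,  0.99772427, -0.11195872]), 'grip_force': 29.99446749687195, 'opening': 0.1494856756080486}
```

Call:
drive_tool:
  rows:
    - [[-0.001,0.01,0,0,0,0.044,0],[-0.001,0.01,0,0,0,0.044,0],[-0.001,0.01,0,0,0,0.044,0],[-0.001,0.01,0,0,0,0.044,0],[0,0,0,0,0,0,0]]

```text
t: 5.98
eef_pos: [478.8, 77.2, 76.4]
tcp_rot: [-3.14, 0.001, 0.006]
ft_force: [-5.0, 16.4, 7.3]
opening: 0.148
grip_force: 30.0
```

Call:
drive_tool:
  rows:
    - [[-0.001,0.01,0,0,0,0.044,0],[-0.001,0.01,0,0,0,0.044,0],[-0.001,0.01,0,0,0,0.044,0],[-0.001,0.01,0,0,0,0.044,0],[0,0,0,0,0,0,0]]

```text
t: 6.6
eef_pos: [476.2, 68.1, 76.4]
tcp_rot: [-3.14, 0.001, -0.548]
ft_force: [-1.6, 22.5, 5.4]
opening: 0.143
grip_force: 30.0
```

Run:
```python
from h import *
print(env.state())
p=env.read_camera("scene"); cv2.imwrite("pics/l2.png",cv2.resize(p["color"][110:240,230:400],None,fx=4,fy=4,interpolation=cv2.INTER_CUBIC))
```

```text
{'t': 6.6, 'joints': array([0.00348882, 0.53310155, 2.05798322, 0.00418034, 0.55060058,
       2.11827776]), 'qvel': array([ 0.00337971, -0.00136358, -0.00205654,  0.00028217,  0.00118504,
       -0.05458314]), 'tau': array([-10.48871756, -49.61712599, -13.75291228,  -3.41460183,
        -0.65626122,   0.54170815]), 'eef_pos': array([476.22865754,  68.11493931,  76.38238913]), 'tcp_rot': array([-3.13977575e+00,  1.22079521e-03, -5.47554138e-01]), 'ft_force': array([-1.59649006, 22.4541324 ,  5.41690474]), 'moment': array([ 4.17173342,  0.46736302, -0.3214515 ]), 'grip_force': 30.021201074123383, 'opening': 0.1426091038424643}
```

View pics/l2.png

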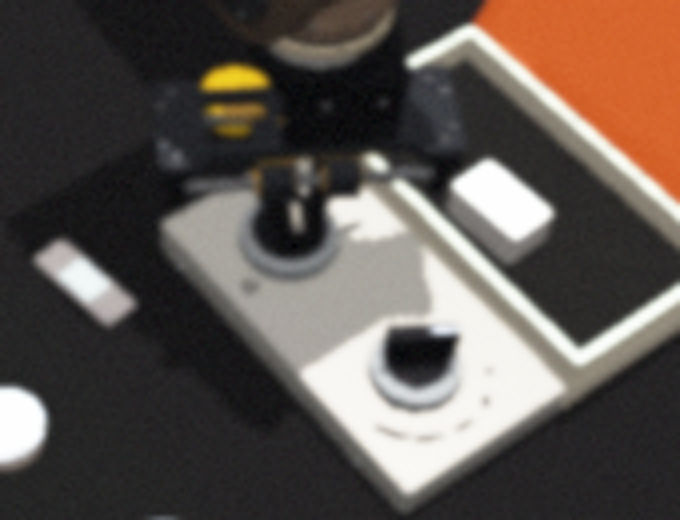

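The white end has swung forward (about 1.8 rad turned). I regrip half a turn back for the rest, because joint 6 is near its limit.

Run:
```python
from plan import *
plan([(.4,2),(476.2,69,112,-.548,.4),(463,77,112,.9,.4),(463,77,112,2.594,.4),(463,77,76,2.594,.4,20),(0,4)],turn=10)
```

```text
28 rows end [463.1  76.9  76.1] [-3.141 -0.     2.594]
[[0,0,0,0,0,0,0.4],[0,0,0,0,0,0,0.4],[-0.002,-0.003,-0.143,-0.0006,0.0004,0.0007,0.4],[-0.007,0,0,0,0,-0.0512,0.4],[-0.007,-0.001,0,0,0,-0.0512,0.4]]
[[-0.006,-0.002,0,0,0,-0.0512,0.4],[-0.006,-0.003,0,0,0,-0.0512,0.4],[-0.006,-0.004,0,0,0,-0.0512,0.4],[-0.005,-0.005,0,0,0,-0.0512,0.4],[-0.004,-0.006,0,0,0,-0.0513,0.4]]
[[-0.003,-0.006,0,0,0,-0.0512,0.4],[-0.001,-0.006,0,0,0,-0.0513,0.4],[0,0,0,0,0,-0.0539,0.4],[0,0,0,0,0,-0.0539,0.4],[0,0,0,0,0,-0.0539,0.4]]
[[0,0,0,0,0,-0.0539,0.4],[0,0,0,0,0,-0.0539,0.4],[0,0,0,0,0,-0.0539,0.4],[0,0,0,0,0,-0.0539,0.4],[0,0,0,0,0,-0.054,0.4]]
[[0,0,0,0,0,-0.0539,0.4],[0,0,0,0,0,-0.054,0.4],[0,0,0.072,0,0,0,0.4],[0,0,0.072,0,0,0,0.4],[0,0,0,0,0,0,0]]
[[0,0,0,0,0,0,0],[0,0,0,0,0,0,0],[0,0,0,0,0,0,0]]
```

Call:
drive_tool:
  rows:
    - [[0,0,0,0,0,0,0.4],[0,0,0,0,0,0,0.4],[-0.002,-0.003,-0.143,-0.0006,0.0004,0.0007,0.4],[-0.007,0,0,0,0,-0.051,0.4],[-0.007,-0.001,0,0,0,-0.051,0.4]]

```text
t: 7.28
eef_pos: [473.7, 68.9, 112.2]
tcp_rot: [3.139, -0.002, -0.221]
ft_force: [-0.7, 0.4, -0.2]
opening: 0.404
grip_force: 0.0
```

Call:
drive_tool:
  rows:
    - [[-0.006,-0.002,0,0,0,-0.051,0.4],[-0.006,-0.003,0,0,0,-0.051,0.4],[-0.006,-0.004,0,0,0,-0.051,0.4],[-0.005,-0.005,0,0,0,-0.051,0.4],[-0.004,-0.006,0,0,0,-0.051,0.4]]

```text
t: 7.9
eef_pos: [466.1, 73.3, 111.8]
tcp_rot: [3.139, 0.001, 0.581]
ft_force: [-0.2, 0.3, 0.4]
opening: 0.4
grip_force: 0.0
```

Call:
drive_tool:
  rows:
    - [[-0.003,-0.006,0,0,0,-0.051,0.4],[-0.001,-0.006,0,0,0,-0.051,0.4],[0,0,0,0,0,-0.054,0.4],[0,0,0,0,0,-0.054,0.4],[0,0,0,0,0,-0.054,0.4]]

```text
t: 8.52
eef_pos: [463.5, 75.0, 111.8]
tcp_rot: [3.141, 0.002, 1.41]
ft_force: [-1.1, 0.4, -0.3]
opening: 0.4
grip_force: 0.0
```

Call:
drive_tool:
  rows:
    - [[0,0,0,0,0,-0.054,0.4],[0,0,0,0,0,-0.054,0.4],[0,0,0,0,0,-0.054,0.4],[0,0,0,0,0,-0.054,0.4],[0,0,0,0,0,-0.054,0.4]]

```text
t: 9.15
eef_pos: [463.5, 75.0, 111.8]
tcp_rot: [-3.14, 0.002, 2.258]
ft_force: [0.4, 0.3, 0.3]
opening: 0.4
grip_force: 0.0
```

Call:
drive_tool:
  rows:
    - [[0,0,0,0,0,-0.054,0.4],[0,0,0,0,0,-0.054,0.4],[0,0,0,0,0,0,0.4]]

```text
t: 9.52
eef_pos: [463.5, 75.1, 111.8]
tcp_rot: [-3.14, 0.001, 2.591]
ft_force: [-0.3, -0.2, 0.2]
opening: 0.404
grip_force: 0.0
```

Call:
drive_tool:
  rows:
    - [[0.004,0.006,0.07,0,0,0,0.4],[0,0,0.072,0,0,0,0.4],[0,0,0,0,0,0,0.15],[0,0,0,0,0,0,0],[0,0,0,0,0,0,0]]

```text
t: 10.15
eef_pos: [463.4, 76.8, 76.9]
tcp_rot: [-3.14, 0.002, 2.592]
ft_force: [-3.8, -18.0, 6.1]
opening: 0.145
grip_force: 30.0
```

Call:
drive_tool:
  rows:
    - [[0,0,0,0,0,0,0],[0,0,0,0,0,0,0],[0,0,0,0,0,0,0]]

```text
t: 10.52
eef_pos: [463.4, 76.6, 77.0]
tcp_rot: [-3.14, 0.002, 2.592]
ft_force: [-1.5, -3.8, 2.0]
opening: 0.145
grip_force: 29.9
```

Call:
drive_tool:
  rows:
    - [[0,0,0,0,0,0.044,0],[0,0,0,0,0,0.044,0],[0,0,0,0,0,0.044,0],[0,0,0,0,0,0.044,0],[0,0,0,0,0,0,0]]

```text
t: 11.15
eef_pos: [462.7, 76.0, 76.9]
tcp_rot: [-3.139, 0.003, 2.037]
ft_force: [-4.3, -12.0, 5.7]
opening: 0.144
grip_force: 29.9
```

```bash
python3 -c "
from h import *
s=env.state();print(s['moment'],s['joints'],s['ft_force'],s['tcp_rot'])"
```

```text
[-2.25738511  0.66010934 -0.0407669 ] [ 0.02372363  0.52166052  2.08556256 -0.00683735  0.53556104 -0.43669024] [ -4.33081298 -11.99191802   5.65410114] [-3.13903092e+00  2.64718971e-03  2.03709567e+00]
```

Call:
drive_tool:
  rows:
    - [[0,0,0,0,0,0.028,0],[0,0,0,0,0,0.028,0],[0,0,0,0,0,0.014,0],[0,0,0,0,0,0,0]]

```text
t: 11.65
eef_pos: [462.4, 76.2, 77.0]
tcp_rot: [-3.139, 0.003, 1.821]
ft_force: [-5.1, -9.3, 6.9]
opening: 0.15
grip_force: 31.4
```

```bash
python3 -c "
from h import *
s=env.state();print(s['moment'],s['ft_force'],s['tcp_rot'])"
```

```text
[-1.80038941  0.89860079  0.84587856] [-5.11542507 -9.2746817   6.92274146] [-3.13900702  0.00324492  1.82067019]
```

Stop reached: moment is 0.85 N m and the total turn is about 2.5 rad. I open and go to the block.

Run:
```python
from plan import *
plan([(.4,2),(462.4,76.2,130,1.82,.5),(534,195.5,130,1.617,1),(534,195.5,85,1.617,1),(534,195.5,60,1.617,1,15),(1,1)],turn=10)
```

```text
11 rows end [534.  195.6  59.9] [-3.142  0.     1.617]
[[0,0,0,0,0,0,0.4],[0,0,0,0,0,0,0.4],[0,0,-0.106,-0.0004,0.0005,0.0001,0.5],[0,0,-0.106,-0.0004,0.0005,0.0001,0.5],[0.13,0.132,0,0,0,0.0215,1]]
[[0.139,0.122,0,0,0,0.0216,1],[0.147,0.113,0,0,0,0.0215,1],[0.001,0,0.18,0,0,0,1],[0,0,0.05,0,0,0,1],[0,0,0.05,0,0,0,1]]
[[0,0,0,0,0,0,1]]
```

Call:
drive_tool:
  rows:
    - [[0,0,0,0,0,0,0.4],[0,0,0,0,0,0,0.4],[0,0,-0.106,-0.0004,0.0005,0,0.5],[0,0,-0.106,-0.0004,0.0005,0,0.5],[0.13,0.132,0,0,0,0.0215,1]]

```text
t: 12.28
eef_pos: [487.9, 116.1, 131.5]
tcp_rot: [3.137, -0.001, 1.748]
ft_force: [0.3, -0.4, 0.3]
opening: 0.559
grip_force: 0.0
```

Call:
drive_tool:
  rows:
    - [[0.139,0.122,0,0,0,0.0215,1],[0.147,0.113,0,0,0,0.0215,1],[0,0,0,0,0,0,1]]

```text
t: 12.65
eef_pos: [536.0, 198.4, 129.5]
tcp_rot: [3.138, -0.002, 1.618]
ft_force: [-0.5, -0.6, 0.6]
opening: 0.866
grip_force: 0.0
```

Run:
```python
from plan import *
print(env.state()["eef_pos"],env.state()["tcp_rot"])
T=env.read_camera("top");S=env.read_camera("scene")
a=cv2.resize(T["color"][160:295,65:250],None,fx=2,fy=2,interpolation=cv2.INTER_CUBIC)
b=cv2.resize(S["color"][100:235,240:425],None,fx=2,fy=2,interpolation=cv2.INTER_CUBIC)
cv2.imwrite("pics/b1.png",np.hstack([a,b]))
```

```text
[536.02288898 198.40163547 129.5187099 ] [ 3.13834370e+00 -1.74946727e-03  1.61845506e+00]
```

View pics/b1.png

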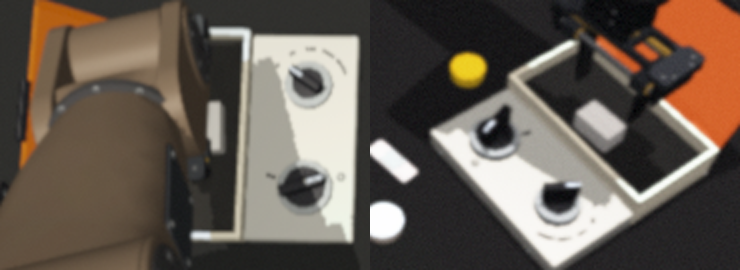

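Lock's white end now points at the ring. The fingers straddle the block.

Call:
drive_tool:
  rows:
    - [[-0.011,-0.008,0.18,0.001,0,0,1],[0,0,0.05,0,0,0,1],[0,0,0.048,0,0,0,1],[0,0,0,0,0,0,0.5],[0,0,0,0,0,0,0.4]]

```text
t: 13.38
eef_pos: [533.6, 193.4, 60.9]
tcp_rot: [-3.141, -0.001, 1.617]
ft_force: [0.1, -0.4, -0.5]
opening: 0.846
grip_force: 0.0
```

Call:
drive_tool:
  rows:
    - [[0,0,0,0,0,0,0.3],[0,0,0,0,0,0,0.3],[0,0,0,0,0,0,0.3],[0,0,0,0,0,0,0.3]]

```text
t: 13.88
eef_pos: [533.3, 193.4, 60.5]
tcp_rot: [-3.141, -0.001, 1.617]
ft_force: [-0.4, 0.5, 6.2]
opening: 0.626
grip_force: 30.0
```

Run:
```python
from plan import *
plan([(533.3,193.4,150,1.617,.3,30),(461,-417,150,1.617,.3,48),(.3,1)],turn=10)
```

```text
17 rows end [ 460.9 -416.9  150. ] [ 3.142 -0.     1.617]
[[0,0,-0.119,-0.0001,-0.0001,0,0.3],[0,0,-0.119,0,-0.0002,0,0.3],[0,0,-0.12,-0.0001,-0.0001,0,0.3],[-0.187,-0.031,0,0,0,0,0.3],[-0.187,-0.031,0,0,0,0,0.3]]
[[-0.186,-0.031,0,0,0,0,0.3],[-0.187,-0.031,0,0,0,0,0.3],[-0.186,-0.031,0,0,0,0,0.3],[-0.187,-0.031,0,0,0,0,0.3],[-0.186,-0.031,0,0,0,0,0.3]]
[[-0.187,-0.031,0,0,0,0,0.3],[-0.186,-0.031,0,0,0,0,0.3],[-0.187,-0.031,0,0,0,0,0.3],[-0.186,-0.031,0,0,0,0,0.3],[-0.187,-0.03,0,0,0,0,0.3]]
[[-0.186,-0.031,0,0,0,0,0.3],[0,0,0,0,0,0,0.3]]
```

Call:
drive_tool:
  rows:
    - [[0,0,-0.12,0,0,0,0.3],[0,0,-0.12,0,0,0,0.3],[0,0,-0.12,0,0,0,0.3],[-0.187,-0.031,0,0,0,0,0.3],[-0.187,-0.031,0,0,0,0,0.3]]

```text
t: 14.5
eef_pos: [521.7, 98.4, 150.2]
tcp_rot: [-3.141, -0.001, 1.618]
ft_force: [0.4, -0.7, -1.3]
opening: 0.629
grip_force: 30.0
```

Call:
drive_tool:
  rows:
    - [[-0.187,-0.031,0,0,0,0,0.3],[-0.187,-0.031,0,0,0,0,0.3],[-0.187,-0.031,0,0,0,0,0.3],[-0.187,-0.031,0,0,0,0,0.3],[-0.187,-0.031,0,0,0,0,0.3]]

```text
t: 15.12
eef_pos: [493.7, -137.6, 149.7]
tcp_rot: [-3.14, -0.001, 1.617]
ft_force: [0.3, 0.4, -1.3]
opening: 0.63
grip_force: 30.0
```

Call:
drive_tool:
  rows:
    - [[-0.187,-0.031,0,0,0,0,0.3],[-0.187,-0.031,0,0,0,0,0.3],[-0.187,-0.031,0,0,0,0,0.3],[-0.187,-0.031,0,0,0,0,0.3],[-0.187,-0.031,0,0,0,0,0.3]]

```text
t: 15.75
eef_pos: [465.7, -372.9, 149.3]
tcp_rot: [-3.14, -0.002, 1.617]
ft_force: [0.7, -0.2, -1.5]
opening: 0.625
grip_force: 30.0
```

Call:
drive_tool:
  rows:
    - [[-0.182,-0.031,0,0,0,0,0.3],[0,0,0,0,0,0,0.3],[0,0,0,0,0,0,0.3]]

```text
t: 16.12
eef_pos: [460.2, -416.7, 149.0]
tcp_rot: [-3.14, -0.002, 1.616]
ft_force: [-0.8, -0.3, -1.7]
opening: 0.63
grip_force: 30.0
```

Run:
```python
from plan import *
p=env.read_camera("scene")
cv2.imwrite("pics/m1.png",cv2.resize(p["color"][170:330,70:310],None,fx=3,fy=3,interpolation=cv2.INTER_CUBIC))
plan([(461,-417,60,1.617,.3,30),(461,-417,27.5,1.617,.3,10)])
```

```text
7 rows end [ 460.9 -417.    27.5] [3.142 0.    1.617]
[[-0.001,0.001,0.119,-0.0002,-0.0002,0,0.3],[-0.001,0.001,0.119,-0.0002,-0.0002,0,0.3],[-0.001,0,0.119,-0.0002,-0.0003,0.0001,0.3],[0,0,0.032,0,0,0,0.3],[0,0,0.033,0,0,0,0.3]]
[[0,0,0.032,0,0,0,0.3],[0,0,0.033,0,0,0,0.3]]
```

View pics/m1.png

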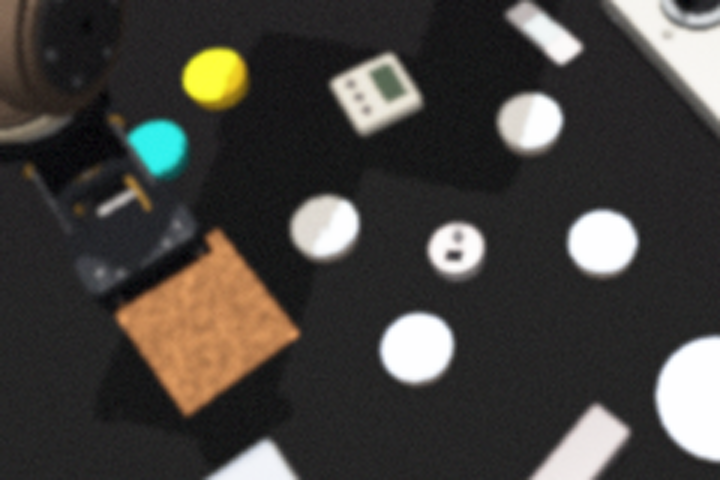

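Call:
drive_tool:
  rows:
    - [[0,0.001,0.119,0,0,0,0.3],[0,0.001,0.119,0,0,0,0.3],[0,0,0.119,0,0,0,0.3],[0,0,0.032,0,0,0,0.3],[0,0,0.032,0,0,0,0.3]]

```text
t: 16.8
eef_pos: [461.4, -416.8, 44.7]
tcp_rot: [-3.141, -0.001, 1.618]
ft_force: [-0.2, -0.1, 0.1]
opening: 0.629
grip_force: 30.0
```

Call:
drive_tool:
  rows:
    - [[0,0,0.032,0,0,0,0.3],[0,0,0.028,0,0,0,0.3],[0,0,0,0,0,0,0.3]]

```text
t: 17.18
eef_pos: [460.7, -417.0, 29.0]
tcp_rot: [-3.14, -0.002, 1.617]
ft_force: [-0.2, -0.2, -0.3]
opening: 0.63
grip_force: 30.0
```

Call:
drive_tool:
  rows:
    - [[0,0,0.008,0,0,0,0.3],[0,0,0,0,0,0,0.3],[0,0,0,0,0,0,0.7],[0,0,0,0,0,0,0.85],[0,0,0,0,0,0,0.85]]

```text
t: 17.8
eef_pos: [460.9, -417.2, 27.4]
tcp_rot: [-3.14, -0.001, 1.617]
ft_force: [0.1, 0.1, -0.1]
opening: 0.827
grip_force: 0.0
```

Call:
drive_tool:
  rows:
    - [[0,0,-0.12,0,0,0,0.85],[0,0,-0.16,0,0,0,0.85],[0,0,-0.16,0,0,0,0.85],[0,0,-0.06,0,0,0,0.85]]

```text
t: 18.3
eef_pos: [461.5, -417.7, 154.5]
tcp_rot: [3.141, 0.001, 1.617]
ft_force: [-0.3, -0.6, -0.1]
opening: 0.848
grip_force: 0.0
```

Run:
```python
from plan import *
np.set_printoptions(precision=1,suppress=True)
S=env.read_camera("scene");T=env.read_camera("top")
for n,p in(("s",S),("t",T)):
    g=p["color"]; m=((g.min(2)>140)&(np.ptp(g.astype(int),axis=2)<45)).astype(np.uint8)
    k,l,st,c=cv2.connectedComponentsWithStats(m)
    for i in range(1,k):
        x=atz(p,c[i],17)
        if 100<st[i,4]<700 and -480<x[1]<-90: print(n,c[i],st[i],x)
    for d in env.place_of("block_mid",p)[:3]: print("block",d["score"],w(p,d["at"]))
    for d in env.place_of("dish1",p)[:8]: print("dish",round(d["score"],2),w(p,d["at"]))
```

```text
s [5.6 3.9] [  0   0  14  11 114] [-879.5 -335.9   17. ]
s [ 8.9 66.4] [  0  48  24  54 627] [-479.6 -435.5   17. ]
s [193.9 201. ] [181 188  29  26 369] [ 367.9 -203.    17. ]
s [246.5 210.1] [236 201  21  19 305] [ 471.9 -108.1   17. ]
s [178.1 245.2] [167 236  23  20 348] [ 457.6 -299.2   17. ]
s [270.3 250.3] [259 240  23  21 382] [ 600.7 -126.1   17. ]
s [221.6 252.3] [213 245  18  16 232] [ 536.1 -223.8   17. ]
s [135.7 271.1] [125 257  23  27 333] [ 458.9 -412.3   17. ]
s [208.6 285.5] [197 274  24  24 446] [ 590. -293.   17.]
s [260.4 325. ] [243 305  36  41 653] [ 733.9 -249.3   17. ]
block 0.8 [ 464.4 -409.9   21.5]
dish 0.85 [ 589.1 -289.3    5.3]
dish 0.85 [ 268.5 -305.2    2.6]
dish 0.8 [320.  142.2   4.3]
dish 0.73 [ 459.1 -411.7    0.2]
dish 0.72 [ 597.3 -126.5    6.9]
dish 0.62 [ 302.1 -383.1   -0.4]
dish 0.61 [ 455.1 -301.4    4. ]
dish 0.54 [ 470.2 -108.4    2.8]
t [347.1 149.5] [330 141  35  18 381] [ 737.1 -253.6   17. ]
t [298.9 201.7] [289 192  21  20 336] [ 597.9 -128.    17. ]
t [364.4 206.2] [354 196  22  21 347] [ 586.6 -295.    17. ]
t [337.8 226.2] [330 218  17  17 200] [ 534.6 -226.4   17. ]
t [368.  258.1] [358 248  21  21 344] [ 453.9 -300.7   17. ]
dish 0.75 [322.  141.8   1.4]
dish 0.63 [ 451.7 -299.9   -2. ]
dish 0.53 [ 597.1 -130.4    5.7]
```

The block is on the mat. Dish D was knocked from (460,-152) to about (470.5,-109), and the others have not moved. Picking dish A.

Run:
```python
from plan import *
plan([(455.5,-300,110,1.562,.75),(455.5,-300,50,1.562,.75,30),(455.5,-300,23,1.562,.75,14),(.3,6)])
```

```text
13 rows end [ 455.6 -300.1   22.9] [-3.142 -0.     1.562]
[[0.156,0,0.055,-0.0003,-0.0003,0.0058,0.75],[0.156,-0.002,0.054,-0.0003,-0.0003,0.0058,0.75],[0.155,-0.005,0.055,-0.0003,-0.0003,0.0058,0.75],[0,0,0.12,0,0,0,0.75],[0,0,0.12,0,0,0,0.75]]
[[0,0,0.054,0,0,0,0.75],[0,0,0.054,0,0,0,0.75],[0,0,0,0,0,0,0.3],[0,0,0,0,0,0,0.3],[0,0,0,0,0,0,0.3]]
[[0,0,0,0,0,0,0.3],[0,0,0,0,0,0,0.3],[0,0,0,0,0,0,0.3]]
```

Call:
drive_tool:
  rows:
    - [[0.156,0,0.055,0,0,0.0058,0.75],[0.156,-0.002,0.055,0,0,0.0058,0.75],[0.155,-0.005,0.055,0,0,0.0058,0.75],[0,0,0.12,0,0,0,0.75],[0,0,0.12,0,0,0,0.75]]

```text
t: 19.23
eef_pos: [455.7, -299.7, 49.6]
tcp_rot: [-3.139, -0.002, 1.563]
ft_force: [0.8, -1.5, -0.7]
opening: 0.751
grip_force: 0.0
```

Call:
drive_tool:
  rows:
    - [[0,0,0.054,0,0,0,0.75],[0,0,0.054,0,0,0,0.75],[0,0,0,0,0,0,0.75],[0,0,0,0,0,0,0.3],[0,0,0,0,0,0,0.3]]

```text
t: 19.85
eef_pos: [456.1, -300.7, 24.8]
tcp_rot: [-3.141, -0.0, 1.562]
ft_force: [0.5, 0.6, 0.4]
opening: 0.596
grip_force: 0.0
```

Call:
drive_tool:
  rows:
    - [[0,0,0,0,0,0,0.3],[0,0,0,0,0,0,0.3],[0,0,0,0,0,0,0.3]]

```text
t: 20.23
eef_pos: [456.1, -300.6, 24.7]
tcp_rot: [-3.141, -0.001, 1.562]
ft_force: [-1.7, -0.2, 6.4]
opening: 0.538
grip_force: 30.0
```

Run:
```python
from plan import *
plan([(455.5,-300,150,1.562,.3,32),(587.2,245.5,150,1.562,.3,48),(.3,1)])
```

```text
17 rows end [587.3 245.4 149.9] [3.142 0.    1.562]
[[0.001,-0.001,-0.125,0,0,0,0.3],[0.001,-0.001,-0.125,-0.0001,-0.0001,0,0.3],[0,0,-0.126,0,0,0,0.3],[0.001,-0.001,-0.125,-0.0001,-0.0001,0.0001,0.3],[0.182,0.042,0,0,0,0,0.3]]
[[0.182,0.042,0,0,0,0,0.3],[0.182,0.042,0,0,0,0,0.3],[0.182,0.042,0,0,0,0,0.3],[0.182,0.042,0,0,0,0,0.3],[0.182,0.043,0,0,0,0,0.3]]
[[0.182,0.042,0,0,0,0,0.3],[0.182,0.043,0,0,0,0,0.3],[0.183,0.042,0,0,0,0,0.3],[0.182,0.043,0,0,0,0,0.3],[0.183,0.042,0,0,0,0,0.3]]
[[0.182,0.043,0,0,0,0,0.3],[0,0,0,0,0,0,0.3]]
```

Call:
drive_tool:
  rows:
    - [[0,0,-0.125,0,0,0,0.3],[0,0,-0.125,0,0,0,0.3],[0,0,-0.125,0,0,0,0.3],[0,0,-0.125,0,0,0,0.3],[0.182,0.042,0,0,0,0,0.3]]

```text
t: 20.85
eef_pos: [467.6, -256.9, 151.3]
tcp_rot: [3.139, 0.002, 1.559]
ft_force: [1.1, -0.3, -1.5]
opening: 0.538
grip_force: 30.0
```

Call:
drive_tool:
  rows:
    - [[0.182,0.042,0,0,0,0,0.3],[0.182,0.042,0,0,0,0,0.3],[0.182,0.042,0,0,0,0,0.3],[0.182,0.042,0,0,0,0,0.3],[0.182,0.042,0,0,0,0,0.3]]

```text
t: 21.48
eef_pos: [521.6, -26.6, 149.5]
tcp_rot: [-3.14, -0.001, 1.562]
ft_force: [0.4, -0.9, 0.3]
opening: 0.542
grip_force: 30.0
```

Call:
drive_tool:
  rows:
    - [[0.182,0.042,0,0,0,0,0.3],[0.182,0.042,0,0,0,0,0.3],[0.182,0.042,0,0,0,0,0.3],[0.182,0.042,0,0,0,0,0.3],[0.182,0.042,0,0,0,0,0.3]]

```text
t: 22.1
eef_pos: [575.9, 200.5, 149.6]
tcp_rot: [-3.14, -0.001, 1.562]
ft_force: [-0.2, -1.5, -0.3]
opening: 0.538
grip_force: 30.0
```

Call:
drive_tool:
  rows:
    - [[0.182,0.042,0,0,0,0,0.3],[0,0,0,0,0,0,0.3],[0,0,0,0,0,0,0.3]]

```text
t: 22.48
eef_pos: [586.3, 244.0, 149.3]
tcp_rot: [-3.139, -0.001, 1.563]
ft_force: [-0.4, -0.0, -0.4]
opening: 0.541
grip_force: 30.0
```

Run:
```python
from plan import *
plan([(587.2,245.5,80,1.562,.3,30),(587.2,245.5,61,1.562,.3,8)])
```

```text
6 rows end [587.2 245.5  61.1] [ 3.142 -0.     1.562]
[[0.002,0.001,0.092,-0.0002,-0.0001,0.0001,0.3],[0.002,0.002,0.093,-0.0002,-0.0001,0.0001,0.3],[0.002,0.001,0.092,-0.0003,0,0,0.3],[0,0,0.025,0,0,0,0.3],[0,0,0.026,0,0,0,0.3]]
[[0,0,0.025,0,0,0,0.3]]
```

Call:
drive_tool:
  rows:
    - [[0.002,0.001,0.092,0,0,0,0.3],[0.002,0.002,0.093,0,0,0,0.3],[0.002,0.001,0.092,0,0,0,0.3],[0,0,0.025,0,0,0,0.3],[0,0,0.025,0,0,0,0.3]]

```text
t: 23.1
eef_pos: [587.9, 245.2, 68.2]
tcp_rot: [-3.141, -0.001, 1.561]
ft_force: [-0.2, 0.1, -1.0]
opening: 0.536
grip_force: 30.0
```

Call:
drive_tool:
  rows:
    - [[0,0,0.024,0,0,0,0.3],[0,0,0,0,0,0,0.3],[0,0,0,0,0,0,0.3]]

```text
t: 23.48
eef_pos: [587.8, 246.0, 62.3]
tcp_rot: [-3.141, -0.001, 1.562]
ft_force: [0.8, -1.3, 0.3]
opening: 0.538
grip_force: 30.0
```

Release about 1 mm lower, then rise.

Call:
drive_tool:
  rows:
    - [[0,0,0.005,0,0,0,0.3],[0,0,0,0,0,0,0.62],[0,0,0,0,0,0,0.7],[0,0,-0.05,0,0,0,0.7],[0,0,-0.15,0,0,0,0.75]]

```text
t: 24.1
eef_pos: [587.0, 245.6, 110.3]
tcp_rot: [-3.137, -0.0, 1.562]
ft_force: [0.6, 0.3, 0.1]
opening: 0.736
grip_force: 0.0
```

Call:
drive_tool:
  rows:
    - [[0,0,-0.16,0,0,0,0.75],[0,0,0,0,0,0,0.75]]

```text
t: 24.35
eef_pos: [589.0, 246.2, 154.5]
tcp_rot: [3.137, -0.003, 1.562]
ft_force: [0.3, -0.5, -0.3]
opening: 0.748
grip_force: 0.0
```

```bash
cat > look.py <<'E'
from plan import *
np.set_printoptions(precision=1,suppress=True)
S=env.read_camera("scene");T=env.read_camera("top")
for n,p,o in(("s",S,[-1.5,-1,0]),("t",T,[1.5,.9,0])):
    g=p["color"]; m=((g.min(2)>140)&(np.ptp(g.astype(int),axis=2)<45)).astype(np.uint8)
    k,l,st,c=cv2.connectedComponentsWithStats(m)
    for i in range(1,k):
        x=atz(p,c[i],17)+o
        if 100<st[i,4]<700 and -480<x[1]<-60 and 400<x[0]<720: print(n,c[i],st[i],x)
    for d in env.place_of("dish1",p)[:12]:
        x=w(p,d["at"])
        if x[1]>130 and x[0]>400: print("in tray",n,round(d["score"],2),x)
E
python3 look.py
python3 - <<'E'
from plan import *
plan([(540,60,145,1.562,.75,55),(588.3,-294,110,1.562,.75,55),(588.3,-294,50,1.562,.75,30),(588.3,-294,22,1.562,.75,14),(.3,6)])
E
```

```text
s [246.1 209.9] [236 201  21  19 326] [ 469.4 -109.8   17. ]
s [270.3 250.3] [259 240  23  21 382] [ 599.2 -127.1   17. ]
s [221.6 252.3] [213 245  18  16 232] [ 534.6 -224.8   17. ]
s [134.6 270.2] [122 257  26  28 419] [ 453.9 -414.5   17. ]
s [208.6 285.5] [197 274  24  24 445] [ 588.6 -294.    17. ]
in tray s 0.64 [590.5 245.2  37. ]
t [298.9 201.8] [289 192  21  21 346] [ 599.  -127.2   17. ]
t [364.4 206.2] [354 196  22  21 352] [ 588.1 -294.    17. ]
t [337.7 226.2] [330 218  17  17 202] [ 536.2 -225.5   17. ]
t [292.  252.3] [282 242  21  22 360] [ 469.1 -109.7   17. ]
t [414.9 255.7] [407 243  17  26 381] [ 462.1 -416.8   17. ]
in tray t 0.72 [586.  246.5  35. ]
23 rows end [ 588.3 -294.1   22.1] [ 3.141 -0.     1.562]
[[-0.186,-0.046,0.005,-0.0002,-0.0001,0,0.75],[-0.186,-0.046,0.005,-0.0002,0,0,0.75],[-0.186,-0.045,0.005,-0.0002,-0.0001,0,0.75],[-0.186,-0.046,0.004,-0.0003,0,0.0001,0.75],[-0.202,0.029,0.02,0,0,0,0.75]]
[[-0.202,0.03,0.02,0,0,0,0.75],[-0.202,0.029,0.02,0,0,0,0.75],[-0.202,0.03,0.02,0,0,0,0.75],[-0.202,0.029,0.02,0,0,0,0.75],[-0.202,0.03,0.02,0,0,0,0.75]]
[[-0.202,0.029,0.02,0,0,0,0.75],[0,0,0.08,0,0,0,0.75],[0,0,0.08,0,0,0,0.75],[0,0,0.08,0,0,0,0.75],[0,0,0.037,0,0,0,0.75]]
[[0,0,0.038,0,0,0,0.75],[-0.001,0,0.037,0,0,0,0.75],[0,0,0,0,0,0,0.3],[0,0,0,0,0,0,0.3],[0,0,0,0,0,0,0.3]]
[[0,0,0,0,0,0,0.3],[0,0,0,0,0,0,0.3],[0,0,0,0,0,0,0.3]]
```

Dish A lies in the tray. Picking dish B.

Call:
drive_tool:
  rows:
    - [[-0.186,0,0.005,0,0,0,0.75],[-0.196,0,0.005,0,0,0,0.75],[-0.196,0,0.005,0,0,0,0.75],[-0.196,0,0.005,0,0,0,0.75],[-0.198,-0.005,0.02,0,0,0,0.75]]

```text
t: 25.18
eef_pos: [584.0, 1.3, 139.4]
tcp_rot: [-3.139, -0.001, 1.562]
ft_force: [0.3, 0.2, 0.2]
opening: 0.749
grip_force: 0.0
```

Call:
drive_tool:
  rows:
    - [[-0.198,-0.003,0.02,0,0,0,0.75],[-0.198,-0.004,0.02,0,0,0,0.75],[-0.198,-0.003,0.02,0,0,0,0.75],[-0.198,-0.004,0.02,0,0,0,0.75],[-0.198,-0.003,0.02,0,0,0,0.75]]

```text
t: 25.8
eef_pos: [577.4, -246.1, 113.7]
tcp_rot: [-3.139, -0.002, 1.562]
ft_force: [0.8, 0.3, -0.1]
opening: 0.749
grip_force: 0.0
```

Call:
drive_tool:
  rows:
    - [[-0.198,-0.003,0.02,0,0,0,0.75],[0,0,0,0,0,0,0.75],[0,0,0,0,0,0,0.75]]

```text
t: 26.18
eef_pos: [576.3, -293.5, 109.0]
tcp_rot: [-3.139, -0.002, 1.562]
ft_force: [0.1, 0.1, -0.7]
opening: 0.746
grip_force: 0.0
```

Run:
```python
from plan import *
plan([(588.3,-294,50,1.562,.75,30),(588.3,-294,22,1.562,.75,14)])
```

```text
5 rows end [ 588.2 -294.    22. ] [-3.141 -0.     1.562]
[[-0.001,0.016,0.079,-0.0003,-0.0002,0,0.75],[0,0.016,0.078,-0.0003,-0.0003,0,0.75],[-0.001,0.016,0.079,-0.0003,-0.0002,-0.0001,0.75],[0,0,0.056,0,0,0,0.75],[0,0,0.056,0,0,0,0.75]]
```

Call:
drive_tool:
  rows:
    - [[0,0.024,0.079,0,0,0,0.75],[0,0.024,0.078,0,0,0,0.75],[0,0,0.079,0,0,0,0.75],[0,0,0.056,0,0,0,0.75],[0,0,0.05,0,0,0,0.75]]

```text
t: 26.8
eef_pos: [588.5, -293.9, 23.3]
tcp_rot: [-3.14, -0.001, 1.562]
ft_force: [-0.8, -0.2, 0.5]
opening: 0.75
grip_force: 0.0
```

Call:
drive_tool:
  rows:
    - [[0,0,0,0,0,0,0.75],[0,0,0,0,0,0,0.3],[0,0,0,0,0,0,0.3],[0,0,0,0,0,0,0.3],[0,0,0,0,0,0,0.3]]

```text
t: 27.42
eef_pos: [588.9, -294.3, 25.1]
tcp_rot: [-3.141, -0.001, 1.562]
ft_force: [-0.3, 0.7, 4.7]
opening: 0.541
grip_force: 30.0
```

Call:
drive_tool:
  rows:
    - [[0,0,0,0,0,0,0.3]]

```text
t: 27.55
eef_pos: [588.9, -294.2, 25.1]
tcp_rot: [-3.141, -0.001, 1.562]
ft_force: [-1.1, 0.1, 5.6]
opening: 0.538
grip_force: 30.0
```

Run:
```python
from plan import *
s=env.state()["eef_pos"];plan([(s[0],s[1],150,1.562,.3,32),(471.2,245.5,150,1.562,.3,48),(.3,1)])
```

```text
17 rows end [471.2 245.5 150.1] [-3.142 -0.     1.562]
[[0,0,-0.125,-0.0001,-0.0001,0,0.3],[0,0,-0.125,0,0,0,0.3],[0,0,-0.125,-0.0001,-0.0001,0,0.3],[0,0,-0.125,0,0,0.0001,0.3],[0.18,-0.041,0,0,0,0,0.3]]
[[0.18,-0.041,0,0,0,0,0.3],[0.179,-0.041,0,0,0,0,0.3],[0.18,-0.041,0,0,0,0,0.3],[0.179,-0.041,0,0,0,0,0.3],[0.18,-0.041,0,0,0,0,0.3]]
[[0.179,-0.041,0,0,0,0,0.3],[0.18,-0.041,0,0,0,0,0.3],[0.179,-0.041,0,0,0,0,0.3],[0.18,-0.04,0,0,0,0,0.3],[0.179,-0.041,0,0,0,0,0.3]]
[[0.18,-0.04,0,0,0,0,0.3],[0,0,0,0,0,0,0.3]]
```

Call:
drive_tool:
  rows:
    - [[0,0,-0.125,0,0,0,0.3],[0,0,-0.125,0,0,0,0.3],[0,0,-0.125,0,0,0,0.3],[0,0,-0.125,0,0,0,0.3],[0.18,-0.041,0,0,0,0,0.3]]

```text
t: 28.18
eef_pos: [579.9, -251.0, 151.6]
tcp_rot: [3.139, 0.001, 1.56]
ft_force: [-0.5, 0.7, -1.5]
opening: 0.54
grip_force: 30.0
```

Call:
drive_tool:
  rows:
    - [[0.18,-0.041,0,0,0,0,0.3],[0.18,-0.041,0,0,0,0,0.3],[0.18,-0.041,0,0,0,0,0.3],[0.18,-0.041,0,0,0,0,0.3],[0.18,-0.041,0,0,0,0,0.3]]

```text
t: 28.8
eef_pos: [529.2, -22.3, 149.9]
tcp_rot: [-3.14, -0.001, 1.562]
ft_force: [0.3, 0.2, -0.0]
opening: 0.542
grip_force: 30.0
```

Call:
drive_tool:
  rows:
    - [[0.18,-0.041,0,0,0,0,0.3],[0.18,-0.041,0,0,0,0,0.3],[0.18,-0.041,0,0,0,0,0.3],[0.18,-0.041,0,0,0,0,0.3],[0.18,-0.041,0,0,0,0,0.3]]

```text
t: 29.42
eef_pos: [479.9, 203.2, 150.2]
tcp_rot: [-3.14, -0.001, 1.562]
ft_force: [0.5, 0.4, -0.3]
opening: 0.539
grip_force: 30.0
```

Call:
drive_tool:
  rows:
    - [[0.176,-0.041,0,0,0,0,0.3],[0,0,0,0,0,0,0.3],[0,0,0,0,0,0,0.3]]

```text
t: 29.8
eef_pos: [470.4, 245.6, 150.1]
tcp_rot: [-3.14, -0.001, 1.563]
ft_force: [0.1, -0.4, -0.7]
opening: 0.535
grip_force: 30.0
```

Run:
```python
from plan import *
plan([(471.2,245.5,80,1.562,.3,30),(471.2,245.5,61,1.562,.3,8)])
```

```text
6 rows end [471.1 245.4  60.9] [-3.142 -0.     1.562]
[[0,0.001,0.094,-0.0002,-0.0001,0.0001,0.3],[0,0.001,0.093,-0.0002,-0.0001,0.0001,0.3],[-0.001,0.001,0.094,-0.0001,-0.0001,0,0.3],[0,0,0.025,0,0,0,0.3],[0,0,0.025,0,0,0,0.3]]
[[0,0,0.026,0,0,0,0.3]]
```

Call:
drive_tool:
  rows:
    - [[0,0.001,0.094,0,0,0,0.3],[0,0.001,0.094,0,0,0,0.3],[0,0.001,0.094,0,0,0,0.3],[0,0,0.025,0,0,0,0.3],[0,0,0.025,0,0,0,0.3]]

```text
t: 30.42
eef_pos: [471.6, 245.4, 67.5]
tcp_rot: [-3.141, -0.001, 1.561]
ft_force: [-0.1, 2.0, 0.6]
opening: 0.541
grip_force: 30.0
```

Call:
drive_tool:
  rows:
    - [[0,0,0.026,0,0,0,0.3],[0,0,0,0,0,0,0.3],[0,0,0,0,0,0,0.62],[0,0,0,0,0,0,0.7],[0,0,0,0,0,0,0.7]]

```text
t: 31.05
eef_pos: [471.2, 246.0, 61.0]
tcp_rot: [-3.141, -0.001, 1.562]
ft_force: [-0.1, -0.7, -0.1]
opening: 0.695
grip_force: 0.0
```

Call:
drive_tool:
  rows:
    - [[0,0,-0.05,0,0,0,0.7],[0,0,-0.15,0,0,0,0.75],[0,0,-0.16,0,0,0,0.75],[0,0,0,0,0,0,0.75]]

```text
t: 31.55
eef_pos: [472.3, 246.3, 154.1]
tcp_rot: [3.138, -0.003, 1.562]
ft_force: [-0.1, 0.2, 0.1]
opening: 0.752
grip_force: 0.0
```

```bash
python3 look.py
python3 - <<'E'
from plan import *
plan([(599,-127,115,1.562,.75,50),(.75,1)])
E
```

```text
s [246.1 209.9] [236 201  21  19 326] [ 469.4 -109.8   17. ]
s [270.4 250.2] [259 240  23  21 381] [ 599.2 -127.    17. ]
s [221.6 252.3] [213 245  18  16 232] [ 534.6 -224.8   17. ]
s [134.6 270.2] [122 257  26  28 420] [ 454.  -414.4   17. ]
in tray s 0.83 [471.9 248.6  37.5]
in tray s 0.64 [590.3 246.2  38. ]
t [298.9 201.9] [289 192  21  21 343] [ 598.9 -127.2   17. ]
t [337.8 226.2] [330 218  17  17 197] [ 536.2 -225.5   17. ]
t [292.1 252.3] [282 242  21  22 356] [ 469.3 -110.    17. ]
t [414.9 255.7] [407 243  17  26 379] [ 462.1 -416.9   17. ]
in tray t 0.76 [469.  243.4  32.6]
in tray t 0.72 [586.3 245.4  36.5]
9 rows end [ 599.1 -127.   115. ] [-3.142 -0.     1.562]
[[-0.186,0.066,0.017,-0.0001,0,0,0.75],[-0.186,0.066,0.017,-0.0001,0,0,0.75],[-0.186,0.066,0.017,-0.0001,0,0,0.75],[-0.186,0.066,0.018,-0.0001,0,0,0.75],[-0.186,0.065,0.017,-0.0001,-0.0001,0,0.75]]
[[-0.185,0.066,0.018,-0.0001,0,0,0.75],[-0.186,0.065,0.017,-0.0001,-0.0001,0,0.75],[-0.185,0.066,0.018,-0.0001,0,0,0.75],[0,0,0,0,0,0,0.75]]
```

Call:
drive_tool:
  rows:
    - [[-0.186,0.066,0.017,0,0,0,0.75],[-0.186,0.066,0.017,0,0,0,0.75],[-0.186,0.066,0.017,0,0,0,0.75],[-0.186,0.066,0.018,0,0,0,0.75],[-0.186,0.066,0.017,0,0,0,0.75]]

```text
t: 32.38
eef_pos: [551.7, 11.1, 127.6]
tcp_rot: [-3.138, -0.001, 1.562]
ft_force: [0.7, 0.5, -0.1]
opening: 0.752
grip_force: 0.0
```

Call:
drive_tool:
  rows:
    - [[-0.185,0.066,0.018,0,0,0,0.75],[-0.186,0.065,0.017,0,0,0,0.75],[-0.185,0.066,0.018,0,0,0,0.75],[0,0,0,0,0,0,0.75],[0,0,0,0,0,0,0.75]]

```text
t: 33.0
eef_pos: [599.1, -126.4, 114.3]
tcp_rot: [-3.138, -0.002, 1.562]
ft_force: [-1.1, 0.7, 0.1]
opening: 0.75
grip_force: 0.0
```

Run:
```python
from plan import *
plan([(599,-127,50,1.562,.75,25),(599,-127,23.5,1.562,.75,14)])
```

```text
5 rows end [ 598.9 -127.1   23.6] [-3.142 -0.     1.562]
[[-0.001,0,0.086,-0.0004,-0.0002,0,0.75],[-0.001,0,0.086,-0.0004,-0.0002,-0.0001,0.75],[-0.001,0,0.085,-0.0003,-0.0002,0,0.75],[0,0,0.053,0,0,0,0.75],[0,0,0.053,0,0,0,0.75]]
```

Call:
drive_tool:
  rows:
    - [[-0.001,0,0.086,0,0,0,0.75],[-0.001,0,0.086,0,0,0,0.75],[0,0,0.085,0,0,0,0.75],[0,0,0.053,0,0,0,0.75],[0,0,0.05,0,0,0,0.75]]

```text
t: 33.62
eef_pos: [599.6, -126.5, 25.0]
tcp_rot: [-3.14, -0.001, 1.563]
ft_force: [-0.1, -1.1, 0.0]
opening: 0.749
grip_force: 0.0
```

Call:
drive_tool:
  rows:
    - [[0,0,0,0,0,0,0.75],[0,0,0,0,0,0,0.3],[0,0,0,0,0,0,0.3],[0,0,0,0,0,0,0.3],[0,0,0,0,0,0,0.3]]

```text
t: 34.25
eef_pos: [599.8, -127.3, 25.9]
tcp_rot: [-3.141, -0.001, 1.562]
ft_force: [-0.4, 0.7, 4.0]
opening: 0.539
grip_force: 30.0
```

Call:
drive_tool:
  rows:
    - [[0,0,0,0,0,0,0.3]]

```text
t: 34.38
eef_pos: [599.8, -127.3, 25.9]
tcp_rot: [-3.141, -0.001, 1.562]
ft_force: [-0.9, 0.1, 5.5]
opening: 0.539
grip_force: 30.0
```

Run:
```python
from plan import *
s=env.state()["eef_pos"];plan([(s[0],s[1],150,1.562,.3,32),(587,187,150,1.562,.3,48),(.3,1)])
```

```text
12 rows end [587.1 187.  149.9] [-3.142  0.     1.562]
[[0,0,-0.124,-0.0001,-0.0001,0,0.3],[0,0,-0.124,0,-0.0001,0,0.3],[0,0,-0.124,-0.0001,0,0,0.3],[0,0,-0.124,0,-0.0001,0,0.3],[0.18,-0.009,0,0,0,0,0.3]]
[[0.179,-0.009,0,0,0,0,0.3],[0.18,-0.009,0,0,0,0,0.3],[0.179,-0.009,0,0,0,0,0.3],[0.18,-0.009,0,0,0,0,0.3],[0.179,-0.009,0,0,0,0,0.3]]
[[0.18,-0.008,0,0,0,0,0.3],[0,0,0,0,0,0,0.3]]
```

Call:
drive_tool:
  rows:
    - [[0,0,-0.124,0,0,0,0.3],[0,0,-0.124,0,0,0,0.3],[0,0,-0.124,0,0,0,0.3],[0,0,-0.124,0,0,0,0.3],[0.18,-0.009,0,0,0,0,0.3]]

```text
t: 35.0
eef_pos: [599.0, -83.9, 151.7]
tcp_rot: [3.139, 0.0, 1.559]
ft_force: [0.4, 0.4, -0.8]
opening: 0.537
grip_force: 30.0
```

Call:
drive_tool:
  rows:
    - [[0.18,-0.009,0,0,0,0,0.3],[0.18,-0.009,0,0,0,0,0.3],[0.18,-0.009,0,0,0,0,0.3],[0.18,-0.009,0,0,0,0,0.3],[0.18,-0.009,0,0,0,0,0.3]]

```text
t: 35.62
eef_pos: [588.3, 144.2, 149.6]
tcp_rot: [-3.14, -0.001, 1.562]
ft_force: [1.1, 0.4, -0.8]
opening: 0.537
grip_force: 30.0
```

Call:
drive_tool:
  rows:
    - [[0.177,-0.008,0,0,0,0,0.3],[0,0,0,0,0,0,0.3],[0,0,0,0,0,0,0.3]]

```text
t: 36.0
eef_pos: [586.8, 186.7, 149.6]
tcp_rot: [-3.14, -0.001, 1.563]
ft_force: [-0.6, -0.5, -0.3]
opening: 0.537
grip_force: 30.0
```

```bash
python3 look.py | grep tray
python3 - <<'E'
from plan import *
plan([(587,187,80,1.562,.3,30),(587,187,62,1.562,.3,8)])
E
```

```text
in tray s 0.76 [585.9 191.4 126.1]
in tray s 0.62 [472.3 249.2  36.2]
in tray s 0.61 [589.6 244.3  41.2]
in tray s 0.36 [531.5 220.2  37. ]
in tray t 0.37 [588.5 186.4 125.2]
6 rows end [587.1 187.   62. ] [ 3.141 -0.     1.562]
[[0.001,0,0.093,-0.0002,-0.0001,-0.0001,0.3],[0.001,0,0.093,-0.0001,-0.0001,-0.0001,0.3],[0.002,0,0.093,-0.0002,-0.0001,-0.0002,0.3],[0,0,0.024,0,0,0,0.3],[0,0,0.024,0,0,0,0.3]]
[[0,0,0.024,0,0,0,0.3]]
```

Call:
drive_tool:
  rows:
    - [[0.001,0,0.093,0,0,0,0.3],[0,0,0.093,0,0,0,0.3],[0,0,0.093,0,0,0,0.3],[0,0,0.024,0,0,0,0.3],[0,0,0.024,0,0,0,0.3]]

```text
t: 36.83
eef_pos: [587.3, 187.1, 68.3]
tcp_rot: [-3.141, -0.001, 1.562]
ft_force: [-0.5, -0.1, 0.3]
opening: 0.535
grip_force: 30.0
```

Call:
drive_tool:
  rows:
    - [[0,0,0.026,0,0,0,0.3],[0,0,0,0,0,0,0.3],[0,0,0,0,0,0,0.62],[0,0,0,0,0,0,0.7],[0,0,0,0,0,0,0.7]]

```text
t: 37.45
eef_pos: [586.9, 187.5, 61.7]
tcp_rot: [-3.141, -0.001, 1.562]
ft_force: [-0.1, 0.7, 0.2]
opening: 0.696
grip_force: 0.0
```

Call:
drive_tool:
  rows:
    - [[0,0,-0.05,0,0,0,0.7],[0,0,-0.15,0,0,0,0.75],[0,0,-0.16,0,0,0,0.75],[0,0,0,0,0,0,0.75]]

```text
t: 37.95
eef_pos: [588.2, 187.6, 155.3]
tcp_rot: [3.137, -0.002, 1.562]
ft_force: [-0.0, -0.8, -1.4]
opening: 0.749
grip_force: 0.0
```

```bash
python3 look.py
python3 - <<'E'
from plan import *
plan([(469.3,-109.8,125,1.562,.75,50),(.75,1)])
E
```

```text
s [246.1 210. ] [236 201  22  19 329] [ 469.5 -109.8   17. ]
s [221.6 252.3] [213 244  18  18 237] [ 534.7 -224.9   17. ]
s [134.6 270.3] [122 257  26  28 428] [ 454.1 -414.5   17. ]
in tray s 0.8 [589.9 194.9  37.7]
in tray s 0.68 [469.2 247.8  37.8]
in tray s 0.66 [590.4 246.3  37. ]
t [337.7 226.1] [330 218  17  17 214] [ 536.5 -225.3   17. ]
t [292.1 252.3] [282 242  21  22 368] [ 469.2 -109.9   17. ]
t [414.8 255.7] [407 243  17  26 383] [ 462.  -416.7   17. ]
in tray t 0.52 [588.8 187.8  38.5]
8 rows end [ 469.4 -109.8  125.1] [3.142 0.    1.562]
[[-0.17,-0.065,0.015,-0.0001,0,0,0.75],[-0.17,-0.066,0.015,-0.0001,0,0,0.75],[-0.17,-0.065,0.015,-0.0001,-0.0001,0,0.75],[-0.171,-0.066,0.015,-0.0001,0,0,0.75],[-0.17,-0.065,0.014,-0.0002,-0.0001,0,0.75]]
[[-0.171,-0.066,0.015,-0.0001,0,0,0.75],[-0.17,-0.065,0.014,-0.0002,-0.0001,0,0.75],[0,0,0,0,0,0,0.75]]
```

Three dishes are in. Last one next, dish D.

Call:
drive_tool:
  rows:
    - [[-0.17,-0.065,0.015,0,0,0,0.75],[-0.17,-0.066,0.015,0,0,0,0.75],[-0.17,-0.065,0.015,0,0,0,0.75],[-0.17,-0.066,0.015,0,0,0,0.75],[-0.17,-0.065,0.015,0,0,0,0.75]]

```text
t: 38.78
eef_pos: [502.4, -25.6, 131.7]
tcp_rot: [-3.139, -0.001, 1.562]
ft_force: [0.6, 0.3, -0.1]
opening: 0.755
grip_force: 0.0
```

Call:
drive_tool:
  rows:
    - [[-0.17,-0.066,0.015,0,0,0,0.75],[-0.17,-0.065,0.015,0,0,0,0.75],[0,0,0,0,0,0,0.75],[0,0,0,0,0,0,0.75]]

```text
t: 39.28
eef_pos: [469.9, -108.9, 124.6]
tcp_rot: [-3.139, -0.002, 1.562]
ft_force: [0.3, 0.3, -0.5]
opening: 0.747
grip_force: 0.0
```

Run:
```python
from plan import *
plan([(469.3,-109.8,50,1.562,.75,25),(469.3,-109.8,23.5,1.562,.75,14)])
```

```text
5 rows end [ 469.2 -109.8   23.4] [-3.142 -0.     1.562]
[[-0.001,-0.001,0.1,-0.0002,-0.0002,0,0.75],[-0.002,0,0.099,-0.0003,-0.0002,-0.0001,0.75],[-0.001,-0.001,0.1,-0.0002,-0.0001,0,0.75],[0,0,0.053,0,0,0,0.75],[0,0,0.053,0,0,0,0.75]]
```

Call:
drive_tool:
  rows:
    - [[-0.001,-0.001,0.1,0,0,0,0.75],[-0.001,0,0.1,0,0,0,0.75],[-0.001,-0.001,0.1,0,0,0,0.75],[0,0,0.053,0,0,0,0.75],[0,0,0.05,0,0,0,0.75]]

```text
t: 39.9
eef_pos: [469.6, -109.2, 23.9]
tcp_rot: [-3.14, -0.001, 1.563]
ft_force: [0.5, -0.4, 0.3]
opening: 0.75
grip_force: 0.0
```

Call:
drive_tool:
  rows:
    - [[0,0,0,0,0,0,0.75],[0,0,0,0,0,0,0.3],[0,0,0,0,0,0,0.3],[0,0,0,0,0,0,0.3],[0,0,0,0,0,0,0.3]]

```text
t: 40.52
eef_pos: [469.5, -109.9, 24.8]
tcp_rot: [-3.141, -0.001, 1.562]
ft_force: [-0.0, 0.1, 6.5]
opening: 0.54
grip_force: 30.0
```

Call:
drive_tool:
  rows:
    - [[0,0,0,0,0,0,0.3]]

```text
t: 40.65
eef_pos: [469.5, -109.9, 24.8]
tcp_rot: [-3.141, -0.001, 1.562]
ft_force: [-0.7, -0.0, 6.9]
opening: 0.539
grip_force: 30.0
```

Run:
```python
from plan import *
s=env.state()["eef_pos"];plan([(s[0],s[1],150,1.562,.3,32),(471,187,150,1.562,.3,48),(.3,1)])
```

```text
12 rows end [471.1 187.  150.1] [3.141 0.    1.562]
[[0,0,-0.125,0,-0.0001,0,0.3],[0,0,-0.125,-0.0001,-0.0001,0,0.3],[0,0,-0.125,0,0,0,0.3],[0,0,-0.126,-0.0001,-0.0001,0,0.3],[0.17,-0.001,0,0,0,0,0.3]]
[[0.17,-0.001,0,0,0,0,0.3],[0.17,0,0,0,0,0,0.3],[0.169,-0.001,0,0,0,0,0.3],[0.17,0,0,0,0,0,0.3],[0.169,-0.001,0,0,0,0,0.3]]
[[0.17,0,0,0,0,0,0.3],[0,0,0,0,0,0,0.3]]
```

Call:
drive_tool:
  rows:
    - [[0,0,-0.125,0,0,0,0.3],[0,0,-0.125,0,0,0,0.3],[0,0,-0.125,0,0,0,0.3],[0,0,-0.125,0,0,0,0.3],[0.17,0,0,0,0,0,0.3]]

```text
t: 41.28
eef_pos: [470.9, -68.6, 151.5]
tcp_rot: [3.138, 0.0, 1.559]
ft_force: [0.0, -0.1, -1.0]
opening: 0.542
grip_force: 30.0
```

Call:
drive_tool:
  rows:
    - [[0.17,0,0,0,0,0,0.3],[0.17,0,0,0,0,0,0.3],[0.17,0,0,0,0,0,0.3],[0.17,0,0,0,0,0,0.3],[0.17,0,0,0,0,0,0.3]]

```text
t: 41.9
eef_pos: [471.5, 146.4, 149.8]
tcp_rot: [-3.14, -0.001, 1.562]
ft_force: [1.7, -0.3, -1.5]
opening: 0.537
grip_force: 30.0
```

Call:
drive_tool:
  rows:
    - [[0.167,0,0,0,0,0,0.3],[0,0,0,0,0,0,0.3],[0,0,0,0,0,0,0.3]]

```text
t: 42.28
eef_pos: [471.7, 186.5, 149.6]
tcp_rot: [-3.14, -0.001, 1.563]
ft_force: [-0.9, -1.3, -0.0]
opening: 0.539
grip_force: 30.0
```

```bash
python3 look.py | grep tray
python3 - <<'E'
from plan import *
plan([(471,187,80,1.562,.3,30),(471,187,61,1.562,.3,8)])
E
```

```text
in tray s 0.86 [589.8 246.   37.2]
in tray s 0.77 [474.3 185.9 123.5]
in tray s 0.62 [587.5 192.8  39.1]
in tray s 0.6 [474.3 248.6  34.4]
in tray t 0.53 [472.2 185.3 124.8]
6 rows end [471.1 187.   61. ] [-3.141 -0.     1.562]
[[0.001,-0.001,0.093,-0.0001,-0.0001,-0.0001,0.3],[0.002,-0.002,0.093,-0.0002,-0.0001,-0.0001,0.3],[0.001,-0.001,0.093,-0.0001,-0.0001,-0.0002,0.3],[0,0,0.025,0,0,0,0.3],[0,0,0.025,0,0,0,0.3]]
[[0,0,0.026,0,0,0,0.3]]
```

Call:
drive_tool:
  rows:
    - [[0.001,-0.001,0.093,0,0,0,0.3],[0.001,-0.001,0.093,0,0,0,0.3],[0.001,-0.001,0.093,0,0,0,0.3],[0,0,0.025,0,0,0,0.3],[0,0,0.025,0,0,0,0.3]]

```text
t: 43.1
eef_pos: [471.5, 187.4, 67.6]
tcp_rot: [-3.141, -0.001, 1.562]
ft_force: [0.9, 0.6, -1.1]
opening: 0.541
grip_force: 30.0
```

Call:
drive_tool:
  rows:
    - [[0,0,0.026,0,0,0,0.3],[0,0,0,0,0,0,0.3],[0,0,0,0,0,0,0.62],[0,0,0,0,0,0,0.7],[0,0,0,0,0,0,0.7]]

```text
t: 43.72
eef_pos: [471.2, 187.7, 61.1]
tcp_rot: [-3.141, -0.001, 1.562]
ft_force: [-0.0, -0.7, 0.2]
opening: 0.693
grip_force: 0.0
```

Call:
drive_tool:
  rows:
    - [[0,0,-0.05,0,0,0,0.7],[0,0,-0.15,0,0,0,0.5],[0,0,-0.2,0,0,0,0.2],[-0.15,0,-0.2,0,0,0,0],[-0.2,0,-0.1,0,0,0,0]]

```text
t: 44.35
eef_pos: [470.8, 99.6, 239.2]
tcp_rot: [3.139, -0.002, 1.564]
ft_force: [-0.2, 0.6, 0.4]
opening: 0.338
grip_force: 0.0
```

Call:
drive_tool:
  rows:
    - [[-0.2,0,0,0,0,0,0],[-0.2,0,0,0,0,0,0],[-0.2,0,0,0,0,0,0],[0,0,0,0,0,0,0]]

```text
t: 44.85
eef_pos: [469.1, -52.5, 236.5]
tcp_rot: [-3.141, -0.001, 1.558]
ft_force: [-0.6, 0.2, 0.7]
opening: 0.01
grip_force: 0.0
```

Run:
```python
from plan import *
np.set_printoptions(precision=1,suppress=True)
T=env.read_camera("top");S=env.read_camera("scene")
a=cv2.resize(T["color"][150:300,50:250],None,fx=2,fy=2.4,interpolation=cv2.INTER_CUBIC)
b=cv2.resize(S["color"][60:240,250:450],None,fx=2,fy=2,interpolation=cv2.INTER_CUBIC)
cv2.imwrite("pics/d1.png",np.hstack([a,b]))
for n,p in(("s",S),("t",T)):
  for k in("dish1","lid_edge","lid_hinge"):
    for d in env.place_of(k,p)[:10]:
        x=w(p,d["at"])
        if x[1]>130 and x[0]>400: print(n,k,round(d["score"],2),x)
```

```text
s dish1 0.83 [590.7 245.4  38.8]
s dish1 0.66 [472.2 247.3  38.8]
s dish1 0.53 [588.8 191.6  38.9]
s dish1 0.5 [473.7 186.3  33.4]
s lid_edge 0.88 [533.1 372.5 181.5]
t dish1 0.8 [470.9 186.2  35.6]
t dish1 0.64 [587.  187.4  37.9]
t dish1 0.55 [468.2 244.   31.9]
t dish1 0.54 [588.1 247.1  33.6]
t lid_hinge 0.75 [530.4 291.   59.5]
```

View pics/d1.png

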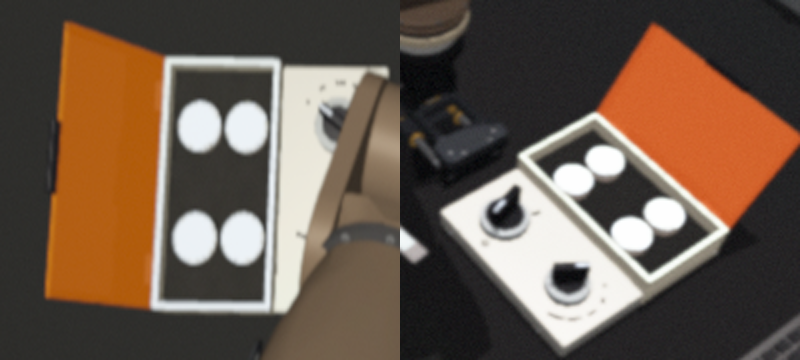

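All four dishes lie flat in the tray, clear of the walls. Next I close the lid from behind with shut fingers.

Run:
```python
from plan import *
plan([(529,420,245,1.562,0,48),(0,1),(529,420,185,1.562,0,40),(529,395,185,1.562,0,25),(529,308,185,1.562,0,18),(529,269,181,1.562,0,18),(529,250,172,1.562,0),(529,233,160,1.562,0,20),(529,207,127,1.562,0,22),(529,199,107,1.562,0),(529,196,88,1.562,0)])
```

```text
30 rows end [529.1 196.1  88.1] [-3.141  0.     1.562]
[[0.188,0.023,-0.004,0,0,0.0001,0],[0.188,0.022,-0.003,0,0,0,0],[0.188,0.022,-0.004,-0.0001,0,0.0001,0],[0.188,0.022,-0.003,0,-0.0001,0,0],[0.188,0.023,-0.004,-0.0001,0,0.0001,0]]
[[0.188,0.022,-0.003,0,-0.0001,0,0],[0.188,0.023,-0.004,-0.0001,0,0.0001,0],[0.188,0.022,-0.004,0,-0.0001,0,0],[0.187,0.022,-0.003,-0.0001,0,0.0001,0],[0.188,0.023,-0.004,0,-0.0001,0,0]]
[[0,0,0,0,0,0,0],[0,0,0.12,0,0,0,0],[0,0,0.12,0,0,0,0],[-0.05,0,0,0,0,0,0],[-0.05,0.001,0,0,0,0,0]]
[[-0.07,0.001,0,0,0,0,0],[-0.07,0,0,0,0,0,0],[-0.069,0.001,0,0,0,0,0],[-0.07,0,0,0,0,0,0],[-0.069,0.001,0,0,0,0,0]]
[[-0.052,0,0.005,0,0,0,0],[-0.052,0.001,0.006,0,0,0,0],[-0.052,0,0.005,0,0,0,0],[-0.076,0.001,0.036,0,0,0,0],[-0.034,0,0.024,0,0,0,0]]
[[-0.034,0,0.024,0,0,0,0],[-0.052,0.001,0.066,0,0,0,0],[-0.052,0,0.066,0,0,0,0],[-0.032,0.001,0.08,0,0,0,0],[-0.012,0,0.076,0,0,0,0]]
```

Call:
drive_tool:
  rows:
    - [[0.188,0.022,-0.004,0,0,0,0],[0.188,0.022,-0.004,0,0,0,0],[0.188,0.022,-0.004,0,0,0,0],[0.188,0.022,-0.004,0,0,0,0],[0.188,0.022,-0.004,0,0,0,0]]

```text
t: 45.88
eef_pos: [498.6, 186.9, 241.0]
tcp_rot: [-3.14, -0.001, 1.563]
ft_force: [1.0, -0.3, -0.0]
opening: 0.002
grip_force: 0.0
```

Call:
drive_tool:
  rows:
    - [[0.188,0.022,-0.004,0,0,0,0],[0.188,0.022,-0.004,0,0,0,0],[0.188,0.022,-0.004,0,0,0,0],[0.188,0.022,-0.004,0,0,0,0],[0.188,0.022,-0.004,0,0,0,0]]

```text
t: 46.5
eef_pos: [527.9, 421.7, 246.0]
tcp_rot: [-3.14, -0.001, 1.563]
ft_force: [0.7, 0.2, -0.2]
opening: 0.002
grip_force: 0.0
```

Call:
drive_tool:
  rows:
    - [[0,0,0,0,0,0,0],[0,0,0.12,0,0,0,0],[0,0,0.12,0,0,0,0],[0,0,0,0,0,0,0]]

```text
t: 47.0
eef_pos: [527.3, 418.6, 184.3]
tcp_rot: [-3.137, 0.001, 1.562]
ft_force: [-0.3, 0.8, 0.8]
opening: 0.002
grip_force: 0.0
```

Call:
drive_tool:
  rows:
    - [[-0.05,0,0,0,0,0,0],[-0.05,0,0,0,0,0,0],[-0.07,0,0,0,0,0,0],[-0.07,0,0,0,0,0,0],[-0.07,0,0,0,0,0,0]]

```text
t: 47.62
eef_pos: [527.7, 340.6, 186.3]
tcp_rot: [-3.141, -0.001, 1.562]
ft_force: [1.0, 1.8, 2.4]
opening: 0.002
grip_force: 1.2
```

Call:
drive_tool:
  rows:
    - [[-0.07,0,0,0,0,0,0],[-0.07,0,0,0,0,0,0],[-0.05,0,0.005,0,0,0,0],[-0.05,0,0.005,0,0,0,0],[-0.05,0,0.005,0,0,0,0]]

```text
t: 48.25
eef_pos: [526.8, 268.8, 181.8]
tcp_rot: [-3.14, -0.001, 1.562]
ft_force: [-0.3, 2.4, -0.2]
opening: 0.001
grip_force: 0.9
```

Call:
drive_tool:
  rows:
    - [[-0.076,0,0.036,0,0,0,0],[-0.034,0,0.024,0,0,0,0],[-0.034,0,0.024,0,0,0,0],[-0.05,0,0.06,0,0,0,0],[-0.05,0,0.066,0,0,0,0]]

```text
t: 48.88
eef_pos: [526.5, 208.2, 129.1]
tcp_rot: [-3.141, -0.001, 1.562]
ft_force: [-0.0, 1.5, 0.5]
opening: 0.004
grip_force: 0.6
```

Call:
drive_tool:
  rows:
    - [[-0.032,0,0.08,0,0,0,0],[-0.012,0,0.07,0,0,0,0],[0,0,0,0,0,0,0]]

```text
t: 49.25
eef_pos: [525.6, 197.1, 90.9]
tcp_rot: [-3.138, -0.0, 1.562]
ft_force: [-0.0, -0.8, 0.1]
opening: 0.006
grip_force: 0.0
```

Call:
drive_tool:
  rows:
    - [[0,0,-0.08,0,0,0,0],[-0.1,0,0,0,0,0,0],[0,0,0.06,0,0,0,0],[0,0,0.03,0,0,0,0],[0,0,0.01,0,0,0,0]]

```text
t: 49.88
eef_pos: [525.7, 173.1, 86.6]
tcp_rot: [-3.139, -0.001, 1.563]
ft_force: [-6.7, -1.8, 22.4]
opening: 0.009
grip_force: 11.5
```

Call:
drive_tool:
  rows:
    - [[0,0,0.006,0,0,0,0],[0,0,0.004,0,0,0,0],[0,0,0,0,0,0,0]]

```text
t: 50.25
eef_pos: [525.7, 173.1, 86.5]
tcp_rot: [-3.14, -0.001, 1.563]
ft_force: [-8.7, -2.8, 28.2]
opening: 0.005
grip_force: 14.3
```

Lid is shut: fingertips at 67.5 mm, 28 N. Now the dial.

Run:
```python
from plan import *
plan([(525.7,173.1,125,1.562,0,40),(593,75,125,.965,.4,40),(.4,1)])
```

```text
6 rows end [593.1  75.  125. ] [ 3.142 -0.     0.965]
[[0,0,-0.154,-0.0004,-0.0003,0.0003,0],[-0.097,0.068,0,0,0,0.0475,0.4],[-0.086,0.082,0,0,0,0.0475,0.4],[-0.073,0.094,0,0,0,0.0475,0.4],[-0.059,0.104,0,0,0,0.0475,0.4]]
[[0,0,0,0,0,0,0.4]]
```

Call:
drive_tool:
  rows:
    - [[0,0,-0.154,0,0,0,0],[-0.097,0.068,0,0,0,0.0475,0.4],[-0.086,0.082,0,0,0,0.0475,0.4],[-0.073,0.094,0,0,0,0.0475,0.4],[-0.059,0.104,0,0,0,0.0475,0.4]]

```text
t: 50.88
eef_pos: [594.0, 74.3, 122.7]
tcp_rot: [-3.14, -0.0, 0.961]
ft_force: [0.4, 1.0, -0.7]
opening: 0.363
grip_force: 0.0
```

Call:
drive_tool:
  rows:
    - [[0,0,0,0,0,0,0.4],[0,0,0,0,0,0,0.4]]

```text
t: 51.12
eef_pos: [593.0, 75.3, 122.6]
tcp_rot: [-3.139, 0.0, 0.967]
ft_force: [-0.2, 0.1, 0.1]
opening: 0.399
grip_force: 0.0
```

Run:
```python
from plan import *
plan([(593,75.2,77,.965,.4,25),(.4,1)])
```

```text
3 rows end [593.1  75.2  77.1] [-3.142 -0.     0.965]
[[0,0,0.091,-0.0004,0,0.0004,0.4],[0,0.001,0.091,-0.0004,0.0001,0.0004,0.4],[0,0,0,0,0,0,0.4]]
```

Call:
drive_tool:
  rows:
    - [[0,0,0.09,0,0,0,0.4],[0,0,0.09,0,0,0,0.4],[0,0,0,0,0,0,0.1],[0,0,0,0,0,0,0],[0,0,0,0,0,0,0]]

```text
t: 51.75
eef_pos: [592.7, 75.5, 78.8]
tcp_rot: [-3.138, -0.0, 0.965]
ft_force: [-14.6, 21.1, 14.0]
opening: 0.142
grip_force: 11.9
```

Call:
drive_tool:
  rows:
    - [[0,0,0,0,0,0,0],[0,0,0,0,0,0,0]]

```text
t: 52.0
eef_pos: [592.1, 76.1, 78.8]
tcp_rot: [-3.137, -0.0, 0.966]
ft_force: [-8.8, 10.3, 6.2]
opening: 0.125
grip_force: 30.0
```

Call:
drive_tool:
  rows:
    - [[0,0,0,0,0,0.045,0],[0,0,0,0,0,0.045,0],[0,0,0,0,0,0.045,0],[0,0,0,0,0,0.045,0],[0,0,0,0,0,0.045,0]]

```text
t: 52.62
eef_pos: [592.1, 76.0, 78.8]
tcp_rot: [-3.138, 0.003, 0.254]
ft_force: [-7.2, 10.5, 6.5]
opening: 0.124
grip_force: 30.0
```

Call:
drive_tool:
  rows:
    - [[0,0,0,0,0,0.045,0],[0,0,0,0,0,0.045,0],[0,0,0,0,0,0,0],[0,0,0,0,0,0,0]]

```text
t: 53.12
eef_pos: [592.1, 75.9, 78.8]
tcp_rot: [-3.139, 0.004, -0.024]
ft_force: [-7.9, 9.5, 6.2]
opening: 0.126
grip_force: 30.0
```

```bash
python3 -c "
from h import *
s=env.state();print(s['moment'],s['ft_force'],s['tcp_rot'])"
```

```text
[1.72685531 1.35972289 0.01296997] [-7.86127853  9.49931317  6.2309875 ] [-3.13906912  0.00351077 -0.02420443]
```

Turned 0.99 rad with no residual moment, so it sits in a stop. Release, withdraw and check.

Call:
drive_tool:
  rows:
    - [[0,0,0,0,0,0,0.25],[0,0,0,0,0,0,0.35],[0,0,-0.1,0,0,0,0.4],[0,0,-0.2,0,0,0,0.4],[0,0.15,-0.2,0,0,0,0.4]]

```text
t: 53.75
eef_pos: [592.7, 37.8, 204.4]
tcp_rot: [-3.14, 0.001, -0.022]
ft_force: [0.4, 0.7, -0.6]
opening: 0.398
grip_force: 0.0
```

Call:
drive_tool:
  rows:
    - [[0,0.22,-0.1,0,0,0,0.4],[0,0.22,0,0,0,0,0.4],[0,0.22,0,0,0,0,0.4],[-0.1,0.22,0,0,0,0,0.4],[-0.1,0.22,0,0,0,0,0.4]]

```text
t: 54.38
eef_pos: [535.1, -238.7, 227.8]
tcp_rot: [-3.141, 0.001, -0.024]
ft_force: [0.9, -0.4, 0.1]
opening: 0.399
grip_force: 0.0
```

Call:
drive_tool:
  rows:
    - [[-0.05,0.2,0,0,0,0,0.4],[0,0.2,0,0,0,0,0.4],[0,0.2,0,0,0,0,0.4],[0,0,0,0,0,0,0.4]]

```text
t: 54.88
eef_pos: [519.1, -389.7, 227.1]
tcp_rot: [-3.141, 0.001, -0.028]
ft_force: [-1.0, -0.5, -0.3]
opening: 0.399
grip_force: 0.0
```

Run:
```python
from plan import *
T=env.read_camera("top");S=env.read_camera("scene")
a=cv2.resize(T["color"][155:295,100:260],None,fx=2.5,fy=2.5,interpolation=cv2.INTER_CUBIC)
b=cv2.resize(S["color"][110:250,260:420],None,fx=2.5,fy=2.5,interpolation=cv2.INTER_CUBIC)
c=cv2.resize(S["color"][60:350],(400,207))
d=cv2.resize(T["color"][60:350],(400,207))
cv2.imwrite("pics/f1.png",np.vstack([np.hstack([a,b]),np.hstack([d,c])]))
```

```text
(no output)
```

View pics/f1.png

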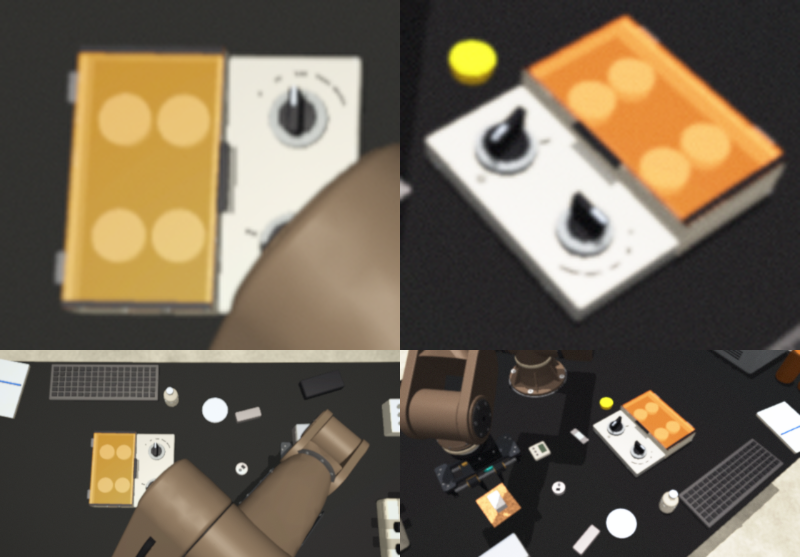

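The final pictures show the dial's white line at the third mark (top crop, 297,88), the lid flat over four dishes, the lock released and the block on the mat.

```bash
python3 -c "
from cell import env
print(env.job_done())"
```

```text
the job is handed in; nothing more can be done
None
```

I handed the job in at about 55 s, done in the order asked; it gave no verdict: lock turned to its stop, block on the mat, all four dishes flat in the tray, lid shut, dial at three dots.

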